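Close up the snow-globe display

ROBOT

A 6-joint arm with a two-finger parallel gripper is mounted at the origin on the work surface. World frame = base frame: x ahead of the robot, y to its left, z up, the work surface at z = 0. Lengths are in m, angles in rad, forces in N, time in s.
With the tool pointing down it reaches from about 0.35 to 0.85 m from the base axis. Payload 8.1 kg.
Tool frame: the origin (TCP) lies on the centre line of the jaws, within the pads' length; the fingertips stand 8 mm ahead of it and the grasp point (between the pads) lies 11 mm behind it; z points along the fingers, y is the line along which they close (so a half turn about z gives the same grasp; the last joint's range is limited). The gripper opens to 93 mm and grips with 3 to 60 N. Pads are 15 mm wide; open, the fingers measure 128 mm over their backs; the gripper's body (75 mm by 188 mm) begins 65 mm behind the grasp point.
Start: joints at [1.174, 0.13, 1.488, -0, 1.523, -0.085], TCP at [0.184, 0.571, 0.192] pointing down, gripper open.
Joint ranges: [-2.96, 2.96], [-0.89, 2.26], [0.02, 2.5], [-1.34, 4.48], [0, 2.73], [-2.66, 2.66]. Speed limits (rad/s): [2.39, 2.39, 2.79, 3.14, 3.14, 3.14].

INTERFACE

Orientations are given as a 3x3 rotation matrix whose columns are the frame's x, y, z axes.
In Python, from rig import bot gives the robot as it stands.
- The arm moves only by the tool step_arm, never from a script. Its argument "increments" is a list of rows, each an object with "offset": the shift along the world's x, y, z in mm, a list of three; "dr": the turn, a rotation vector about the world's x, y, z in degrees, a list of three. In form: [{"offset": [dx, dy, dz], "dr": [rx, ry, rz]}, ...]. A call has 1 to 8 rows; each row is the pose to reach, as a shift and turn from the pose commanded when the call began; what a row does not reach only later rows make up. A row lasts 1/12 s, in which the tool goes at most 41.7 mm and 7.16 degrees, less where a joint would pass 70% of its speed; a pose out of reach is approached as far as the arm can. A call with a gripper value outside its range is refused whole. "jaw" is the opening in per cent of the stroke, from 0 (shut) to 100 (fully open), set as the call begins (left out, the last holds). The fingers move at their own pace and stop on an object; "force" is the grip in N (left out, the last holds). Time passes only in rows, so rows that repeat a pose let the fingers close. It gives the time, the measured TCP pose, the force, the opening and the grip force at its end, in the units of the state.
- bot.read_state(): the state, without advancing time (a new reading comes with each control period).
- bot.capture(name): name is "scene" or "side" or "wrist"; returns a dict with "img" (420x560x3 uint8, red, green, blue), "intrinsics" (3x3 intrinsics, pixels), "dist" ([k1, k2, p1, p2, k3] as OpenCV has them; the pictures are not rectified), "R" (3x3) and "t" (3): a world point X has camera coordinates R X + t. Camera axes: x right, y down, z forward; pixel columns grow to the right and rows downward; lengths in m; the calibration is good to about 2 mm. A picture is of the moment at which its call begins. There is no depth.
- bot.finish_job(): hands the job in; it is judged then, once.
The state is a dict: "t": time; "joint_pos": joint angles; "joint_velocities": joint speeds; "effort": joint torques, N m; "position": TCP position; "eef_rot": TCP orientation; "wrist_force": force on the tool from outside, world axes, zero at the start; "wrist_torque": the same for the moment, N m; "finger_gap": finger opening in m; "finger_force": force on a finger pad.
Only numpy, scipy, OpenCV 4.12 (cv2) and the standard library are available. Lean on these libraries where they do the work, as an engineer would, in place of code of your own. Each camera call takes 0.05 s, during which the arm holds its last target. There are 200 camera calls.

TASK

Close up the snow-globe display for the night: first slide the empty tray by its handle from the light bar to the next station, the filling station in the middle of the rail, and with it there stand every snow globe from the counter upright in a pocket of its own. Then slide the full tray on to the parking station at the right-hand end and, only when it is parked, turn the light's dimmer knob anticlockwise to its stop, fully off. Leave the other things on the counter where they are.

Things in the scene. Friction and masses are not known exactly. Their poses are not given: they have to be found in the camera images.
- tray (a joint): white six-pocket display tray, a carrier sliding along the rail. Value in m, growing to the robot's right (about -y): 0 at the left station by the light bar (its start), 0.150 at the middle filling station, 0.300 at the right-hand parking station, also the end of its travel. A sprung index draws it to the nearest station once let go; the hump half-way between takes about 10 N to pass
- slide_unit: fixed rail unit at the far side of the counter, turned up to 4 degrees: white base 150 mm (x) by 700 mm (y, along the rail), 10 mm high. Origin on the counter under the middle station; stations at y = +150, 0 and -150 mm in its axes. An LED light bar, 220 mm long, stands along its back beside the left station: middle at x 140, y 180 mm, top 111 mm high
- tray_floor (a point): centre of the upper face of the tray's floor, 30 mm above the counter; moves with the tray. x across the rail (away from the robot), y along it (against the tray's travel), z up. Tray 164 (x) by 242 mm (y); rim and dividers 4 mm thick, 8 mm above the floor. Six pockets of about 74 x 74 mm, centred at x = -39 and +39, y = -78, 0 and +78 mm from this point
- tray_handle (a point): the tray's handle: an upright aluminium plate at the tray's left (+y) end, 14 mm thick along the rail, 50 mm wide across it, its top edge 112 mm above the counter. This point is in its middle, 18 mm below the top edge; axes as the tray's. 40 mm clear of the tray's rim, both faces free, reached from above
- dimmer (a joint): the rotary dimmer of the light bar. Value in rad: 0 = off, the end stop reached by turning fully anticlockwise seen from above; grows clockwise up to 2.7 (full light). Needs about 0.05 N m and stays where it is left
- dimmer_grip (a point): on the dimmer knob's axis at the height to grip, 82 mm above the counter, 12 mm below its top. Grey 60 mm disc with an upright bar grip 57 mm long (along this point's x, turning with the knob), 14 mm thick (its y), 42 mm high; a white line marks its -x end. On a fixed black box 120 x 100 x 38 mm high, at the left or right end of the row of globes
- globe0_mid (a point): souvenir snow globe: plain brass drum 52 mm in diameter and 46 mm high with a clear glass dome on top, 69 mm high in all, 150 g, weighted low. This point is on its axis 34 mm above its underside; z up along the axis. All are alike; four to six of the six are there (absent ones give None), standing in a row on the counter between robot and slide
- globe1_mid (a point): souvenir snow globe: plain brass drum 52 mm in diameter and 46 mm high with a clear glass dome on top, 69 mm high in all, 150 g, weighted low. This point is on its axis 34 mm above its underside; z up along the axis. All are alike; four to six of the six are there (absent ones give None), standing in a row on the counter between robot and slide
- globe2_mid (a point): souvenir snow globe: plain brass drum 52 mm in diameter and 46 mm high with a clear glass dome on top, 69 mm high in all, 150 g, weighted low. This point is on its axis 34 mm above its underside; z up along the axis. All are alike; four to six of the six are there (absent ones give None), standing in a row on the counter between robot and slide
- globe3_mid (a point): souvenir snow globe: plain brass drum 52 mm in diameter and 46 mm high with a clear glass dome on top, 69 mm high in all, 150 g, weighted low. This point is on its axis 34 mm above its underside; z up along the axis. All are alike; four to six of the six are there (absent ones give None), standing in a row on the counter between robot and slide
- globe4_mid (a point): souvenir snow globe: plain brass drum 52 mm in diameter and 46 mm high with a clear glass dome on top, 69 mm high in all, 150 g, weighted low. This point is on its axis 34 mm above its underside; z up along the axis. All are alike; four to six of the six are there (absent ones give None), standing in a row on the counter between robot and slide
- globe5_mid (a point): souvenir snow globe: plain brass drum 52 mm in diameter and 46 mm high with a clear glass dome on top, 69 mm high in all, 150 g, weighted low. This point is on its axis 34 mm above its underside; z up along the axis. All are alike; four to six of the six are there (absent ones give None), standing in a row on the counter between robot and slide
- dish: shallow round white china coin dish, about 76 mm across and 22 mm high, standing somewhere in the row of globes; bystander. Origin at the centre of its underside
- cash_tin: dark steel cash tin 120 x 100 x 58 mm high, on the counter in front of the slide, at the end of the row of globes that the dimmer box does not occupy; bystander. Origin at the centre of its underside
There are look-alikes about, which are no part of the job. What is shaped like the part that bears globe2_mid but blue or pink is not meant.

How it is judged:
On the way, in this order (a step that is already met when the one before it is completed fails the run):
1. the tray rests at the middle filling station (value of joint tray between 0.142 and 0.158 m), for 0.4 s.
2. with the tray at the filling station, every globe stands upright in a pocket (all of step 1 and x of globe0_mid in the frame of tray_floor between -0.08 and 0.08 m and y of globe0_mid in the frame of tray_floor between -0.119 and 0.119 m and z of globe0_mid in the frame of tray_floor between 0.028 and 0.04 m and angle between each of globe0_mid, globe1_mid, globe2_mid, globe3_mid, globe4_mid, globe5_mid's own z axis and vertical below 0.12 rad and x of globe1_mid in the frame of tray_floor between -0.08 and 0.08 m and y of globe1_mid in the frame of tray_floor between -0.119 and 0.119 m and z of globe1_mid in the frame of tray_floor between 0.028 and 0.04 m and x of globe2_mid in the frame of tray_floor between -0.08 and 0.08 m and y of globe2_mid in the frame of tray_floor between -0.119 and 0.119 m and z of globe2_mid in the frame of tray_floor between 0.028 and 0.04 m and x of globe3_mid in the frame of tray_floor between -0.08 and 0.08 m and y of globe3_mid in the frame of tray_floor between -0.119 and 0.119 m and z of globe3_mid in the frame of tray_floor between 0.028 and 0.04 m and x of globe4_mid in the frame of tray_floor between -0.08 and 0.08 m and y of globe4_mid in the frame of tray_floor between -0.119 and 0.119 m and z of globe4_mid in the frame of tray_floor between 0.028 and 0.04 m and x of globe5_mid in the frame of tray_floor between -0.08 and 0.08 m and y of globe5_mid in the frame of tray_floor between -0.119 and 0.119 m and z of globe5_mid in the frame of tray_floor between 0.028 and 0.04 m), for 0.3 s.
3. the tray is at the right-hand parking station (value of joint tray above 0.292 m), for 0.4 s.
4. the dimmer is turned to its off stop (value of joint dimmer below 0.07 rad), for 0.2 s.
At the end, for the whole second after the job is handed in: Every globe present stands upright (within 7 degrees) and at rest on the floor of a tray pocket, the tray is within 8 mm of the right-hand parking station and the dimmer within 0.07 rad of its off stop (x of globe0_mid in the frame of tray_floor between -0.08 and 0.08 m and y of globe0_mid in the frame of tray_floor between -0.119 and 0.119 m and z of globe0_mid in the frame of tray_floor between 0.028 and 0.04 m and angle between each of globe0_mid, globe1_mid, globe2_mid, globe3_mid, globe4_mid, globe5_mid's own z axis and vertical below 0.12 rad and x of globe1_mid in the frame of tray_floor between -0.08 and 0.08 m and y of globe1_mid in the frame of tray_floor between -0.119 and 0.119 m and z of globe1_mid in the frame of tray_floor between 0.028 and 0.04 m and x of globe2_mid in the frame of tray_floor between -0.08 and 0.08 m and y of globe2_mid in the frame of tray_floor between -0.119 and 0.119 m and z of globe2_mid in the frame of tray_floor between 0.028 and 0.04 m and x of globe3_mid in the frame of tray_floor between -0.08 and 0.08 m and y of globe3_mid in the frame of tray_floor between -0.119 and 0.119 m and z of globe3_mid in the frame of tray_floor between 0.028 and 0.04 m and x of globe4_mid in the frame of tray_floor between -0.08 and 0.08 m and y of globe4_mid in the frame of tray_floor between -0.119 and 0.119 m and z of globe4_mid in the frame of tray_floor between 0.028 and 0.04 m and x of globe5_mid in the frame of tray_floor between -0.08 and 0.08 m and y of globe5_mid in the frame of tray_floor between -0.119 and 0.119 m and z of globe5_mid in the frame of tray_floor between 0.028 and 0.04 m and value of joint tray above 0.292 m and value of joint dimmer below 0.07 rad and linear speed of each of globe0, globe1, globe2, globe3, globe4, globe5 below 0.03 m/s); the robot touches nothing.
It fails at once if another thing on the counter is shifted more than 6 cm (distance of any of dish, cash_tin from where it was at the start of the episode above 0.06 m).
Of globe0, globe1, globe2, globe3, globe4, globe5 only 4 to 6 are there at a start; the rules pass over those that are not, and their reading is None.
At some moment in a run one of globe0, globe1, globe2, globe3, globe4, globe5 may be knocked a few centimetres aside while the robot is not near it.
It also fails if it takes over 210 s, if anything falls off the work surface, if the arm or the gripper's body presses on something with over 40 N, if the wrist force passes 120 N, or if a joint passes its speed limit or range.

## Working session

There is one attempt and no reset: what is moved stays moved. The work goes in short steps, Python scripts to look and compute and a tool call to move; the robot and the scene stay as the last step left them, time stands still between calls to the robot, and variables do not carry over. Pictures are saved under pics/ and viewed, at most 14 in all, crops included, and the job is handed in when it is done.

Besides the shell and the picture viewer there is one more tool, called after ">>>" in YAML: its name, and indented under it one key for each argument. step_arm: Moves the arm, as the interface text tells. Its arguments: {"type":"object","properties":{"increments":{"type":"array","items":{"type":"object","properties":{"offset":{"type":"array","items":{"type":"number"}},"dr":{"type":"array","items":{"type":"number"}}}}},"jaw":{"type":"number"},"force":{"type":"number"}},"required":["increments"]}

```bash
mkdir -p pics; cat > h.py <<'E'
import numpy as np, cv2
from rig import bot
def cap(n,name=None):
    c=bot.capture(n)
    if name: cv2.imwrite(f'pics/{name}.png',c['img'][:,:,::-1])
    return c
def ray(c,uv):
    p=cv2.undistortPoints(np.array([[uv]],float),np.array(c['intrinsics']),np.array(c['dist']))[0,0]
    R=np.array(c['R']);t=np.array(c['t'])
    d=R.T@np.array([p[0],p[1],1]); o=-R.T@t
    return o,d/np.linalg.norm(d)
def onz(c,uv,z):
    o,d=ray(c,uv); return o+d*(z-o[2])/d[2]
def tri(rs):
    A=sum(np.eye(3)-np.outer(d,d) for o,d in rs); b=sum((np.eye(3)-np.outer(d,d))@o for o,d in rs)
    return np.linalg.solve(A,b)
def proj(c,X):
    return cv2.projectPoints(np.array([X],float),cv2.Rodrigues(np.array(c['R']))[0],np.array(c['t']),np.array(c['intrinsics']),np.array(c['dist']))[0][0,0]
E
python3 - <<'E'
from h import *
import pickle
np.set_printoptions(precision=3,suppress=True)
for n in ('scene','side','wrist'):
    c=cap(n,n+'0'); pickle.dump(c,open(n+'0.pkl','wb')); R=np.array(c['R']); print(n,-R.T@np.array(c['t']),R[2])
a=[cv2.imread(f'pics/{n}0.png') for n in ('scene','side')]
s=bot.read_state(); print(s['t'],s['position'],s['eef_rot'],s['finger_gap'])
E
```

```text
scene [1.009 0.209 0.881] [-0.552 -0.216 -0.805]
side [ 0.191 -0.942  0.854] [ 0.225  0.749 -0.624]
wrist [0.108 0.595 0.383] [ 0.271 -0.089 -0.958]
0.15 [0.184 0.571 0.191] [[-0.952  0.307 -0.001]
 [ 0.307  0.952 -0.001]
 [ 0.    -0.001 -1.   ]] 0.09332518245387161
```

View pics/scene0.png

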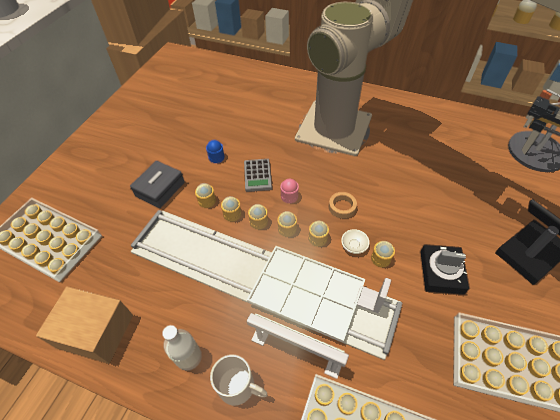

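View pics/side0.png

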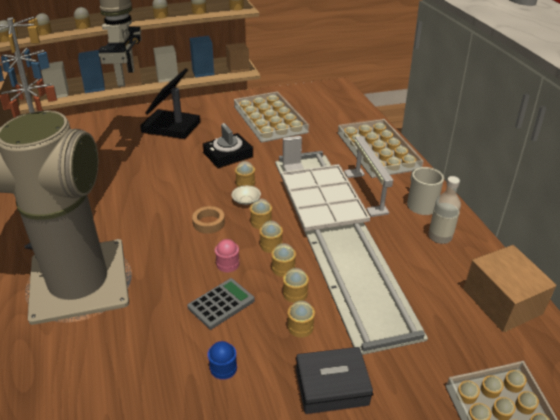

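The scene view shows six brass globes in a row at scene (205,195), (231,209), (258,216), (287,223), (319,233) and (383,253), with the dish at (355,242). The handle is at (385,293) in scene and (292,152) in side, and the dimmer at (447,263) in scene and (227,140) in side. Next I'll get a closer look and blob measurements.

```bash
python3 - <<'E'
from h import *
import pickle
np.set_printoptions(precision=3,suppress=True)
S=pickle.load(open('scene0.pkl','rb'));D=pickle.load(open('side0.pkl','rb'))
a=S['img'][225:375,340:490];b=D['img'][105:180,190:340]
out=np.zeros((600,800,3),np.uint8)
out[:,:400]=cv2.resize(a,(400,400),interpolation=cv2.INTER_CUBIC)[:400].repeat(1,0) if 0 else 0
out[:400,:400]=cv2.resize(a,(400,400),interpolation=cv2.INTER_CUBIC)
out[:400,400:]=cv2.resize(D['img'][105:205,200:300],(400,400),interpolation=cv2.INTER_CUBIC)
cv2.imwrite('pics/crop1.png',out[:400,:,::-1])
def blobs(c,box):
    h=cv2.cvtColor(c['img'],cv2.COLOR_RGB2HSV)
    m=cv2.inRange(h,(15,110,70),(32,255,255)); k=np.zeros_like(m);x0,y0,x1,y1=box;k[y0:y1,x0:x1]=m[y0:y1,x0:x1]
    k=cv2.morphologyEx(k,cv2.MORPH_CLOSE,np.ones((5,5)))
    n,l,st,ce=cv2.connectedComponentsWithStats(k)
    return [tuple(st[i]) for i in range(1,n) if st[i][4]>60]
for n,c,bx in(('S',S,(190,175,400,275)),('D',D,(225,155,330,340))):
    for x,y,w,h,ar in sorted(blobs(c,bx)):
        print(n,(x,y,w,h,ar),'centre on z=.03',onz(c,(x+w/2,y+h/2),.034))
E
```

```text
S (np.int32(195), np.int32(185), np.int32(21), np.int32(23), np.int32(241)) centre on z=.03 [ 0.45  -0.256  0.034]
S (np.int32(221), np.int32(198), np.int32(20), np.int32(24), np.int32(240)) centre on z=.03 [ 0.469 -0.166  0.034]
S (np.int32(248), np.int32(205), np.int32(20), np.int32(25), np.int32(254)) centre on z=.03 [ 0.467 -0.085  0.034]
S (np.int32(277), np.int32(212), np.int32(20), np.int32(25), np.int32(234)) centre on z=.03 [ 0.461 -0.002  0.034]
S (np.int32(308), np.int32(221), np.int32(21), np.int32(26), np.int32(256)) centre on z=.03 [0.461 0.088 0.034]
S (np.int32(329), np.int32(192), np.int32(28), np.int32(26), np.int32(446)) centre on z=.03 [0.344 0.123 0.034]
S (np.int32(371), np.int32(241), np.int32(24), np.int32(27), np.int32(269)) centre on z=.03 [0.463 0.263 0.034]
D (np.int32(234), np.int32(165), np.int32(22), np.int32(22), np.int32(273)) centre on z=.03 [0.455 0.244 0.034]
D (np.int32(249), np.int32(202), np.int32(67), np.int32(136), np.int32(2067)) centre on z=.03 [ 0.446 -0.13   0.034]
```

View pics/crop1.png

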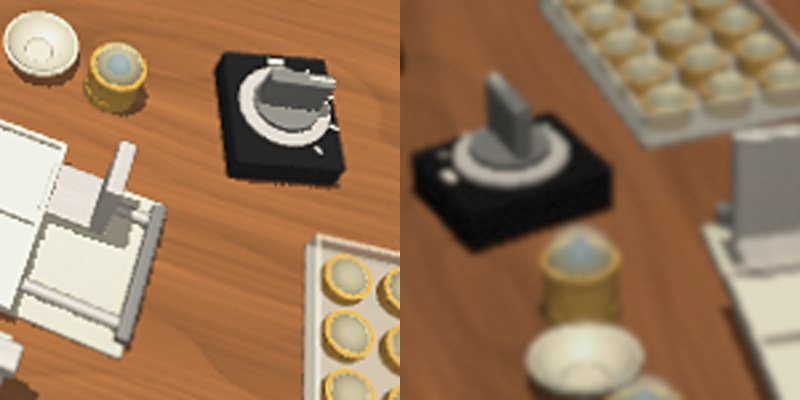

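View pics/wrist0.png

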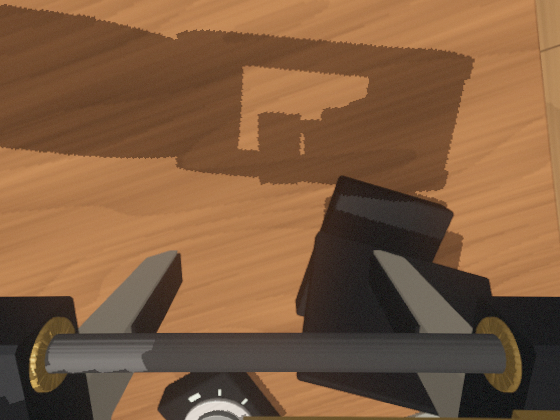

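```bash
python3 - <<'E'
from h import *
import pickle
np.set_printoptions(precision=4,suppress=True)
S=pickle.load(open('scene0.pkl','rb'));D=pickle.load(open('side0.pkl','rb'))
for uv in ((157,212),(401,302),(133,247),(386,358)): print(uv,onz(S,uv,.01))
# tray white mask corners (rim top z .038)
h=cv2.cvtColor(S['img'],cv2.COLOR_RGB2HSV)
cr=lambda u,v:(340+u/2.6667,225+v/2.6667); cd=lambda u,v:(200+u/4,105+v/4)
print('handle top',onz(S,cr(122,168),.112), tri([ray(S,cr(122,168)),ray(D,cd(767,129))]))
print('handle ends',onz(S,cr(127,145),.112),onz(S,cr(114,198),.112))
for q in (cr(66,146),cr(14,314)): print('tray corner',q,onz(S,q,.038))
print('knob disc',onz(S,cr(287,107),.04)); print('bar top',onz(S,cr(267,75),.094),onz(S,cr(333,83),.094))
print('bar top side',onz(D,cd(491,76),.094),onz(D,cd(527,112),.094))
E
```

```text
(157, 212) [ 0.5341 -0.3745  0.01  ]
(401, 302) [0.5644 0.3335 0.01  ]
(133, 247) [ 0.6589 -0.3722  0.01  ]
(386, 358) [0.7086 0.327  0.01  ]
handle top [0.5954 0.2813 0.112 ] [0.742  0.1975 0.207 ]
handle ends [0.5732 0.2809 0.112 ] [0.6238 0.2807 0.112 ]
tray corner (364.74969062886714, 279.7493156335546) [0.5516 0.2354 0.038 ]
tray corner (345.2499343758203, 342.7485281433982) [0.7169 0.2317 0.038 ]
knob disc [0.4415 0.421  0.04  ]
bar top [0.4509 0.3867 0.094 ] [0.4389 0.4434 0.094 ]
bar top side [0.7139 0.3547 0.094 ] [0.72   0.2986 0.094 ]
```

The handle top is at about (0.597, 0.281) and the slide yaw is about -2°. I'll go above the handle.

>>> step_arm:
  increments:
    - {"offset": [41, -1, 5], "dr": [0, 0, 4]}
    - {"offset": [80, -8, 5], "dr": [0, 0, 8]}
    - {"offset": [118, -22, 5], "dr": [0, 0, 12]}
    - {"offset": [154, -40, 5], "dr": [0, 0, 16]}
    - {"offset": [188, -62, 5], "dr": [0, 0, 16]}
    - {"offset": [220, -85, 5], "dr": [0, 0, 16]}
    - {"offset": [252, -110, 5], "dr": [0, 0, 16]}
    - {"offset": [284, -135, 5], "dr": [0, 0, 16]}
  jaw: 100

```text
t: 0.82
position: [0.4692, 0.4346, 0.1963]
eef_rot: [[-0.999, 0.032, -0.001], [0.032, 0.999, -0.0], [0.001, -0.0, -1.0]]
wrist_force: [-0.7, 0.6, 0.2]
finger_gap: 0.093
finger_force: 0.0
```

>>> step_arm:
  increments:
    - {"offset": [30, -28, 0], "dr": [0, 0, 0]}
    - {"offset": [60, -60, 0], "dr": [0, 0, 0]}
    - {"offset": [88, -90, 0], "dr": [0, 0, 0]}
    - {"offset": [110, -125, 0], "dr": [0, 0, 0]}
    - {"offset": [129, -155, -10], "dr": [0, 0, 0]}
    - {"offset": [129, -155, -15], "dr": [0, 0, 0]}
    - {"offset": [129, -155, -15], "dr": [0, 0, 0]}
    - {"offset": [129, -155, -15], "dr": [0, 0, 0]}

```text
t: 1.48
position: [0.5964, 0.281, 0.1808]
eef_rot: [[-0.999, 0.033, -0.002], [0.033, 0.999, -0.0], [0.002, -0.0, -1.0]]
wrist_force: [-0.4, -0.6, 1.1]
finger_gap: 0.0932
finger_force: 0.0
```

```bash
python3 - <<'E'
from h import *
np.set_printoptions(precision=3,suppress=True)
c=cap('wrist','w1'); s=bot.read_state(); print(s['t'],s['position'],s['eef_rot'],proj(c,[.597,.281,.112]),proj(c,s['position']))
import pickle; pickle.dump(c,open('w1.pkl','wb'))
E
```

```text
1.5333 [0.596 0.282 0.182] [[-0.999  0.032 -0.001]
 [ 0.032  0.999  0.   ]
 [ 0.001  0.    -1.   ]] [275.127 211.688] [276.677 246.723]
```

View pics/w1.png

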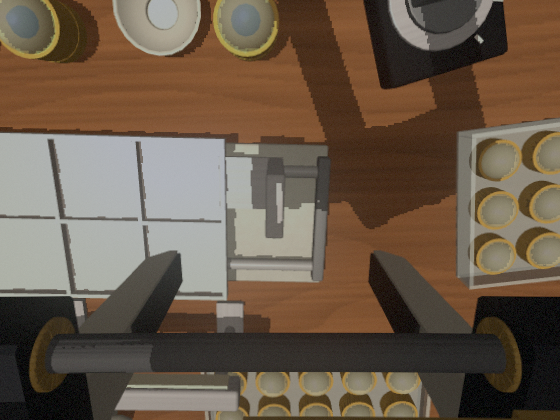

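The wrist view (up is −x, right is +y) shows the handle plate around (275,160–238), which matches the predicted (275,212). The globes are at the top and the dimmer at upper right. I'll go down and grip.

>>> step_arm:
  increments:
    - {"offset": [1, 0, -35], "dr": [0, 0, 0]}
    - {"offset": [1, 0, -70], "dr": [0, 0, 0]}
    - {"offset": [1, 0, -98], "dr": [0, 0, 0]}
    - {"offset": [1, 0, -98], "dr": [0, 0, 0]}
    - {"offset": [1, 0, -98], "dr": [0, 0, 0]}

```text
t: 1.95
position: [0.5959, 0.282, 0.0825]
eef_rot: [[-1.0, 0.031, -0.004], [0.031, 1.0, -0.001], [0.004, -0.001, -1.0]]
wrist_force: [-0.0, 0.8, 0.4]
finger_gap: 0.0927
finger_force: 0.0
```

>>> step_arm:
  increments:
    - {"offset": [0, 0, 0], "dr": [0, 0, 0]}
    - {"offset": [0, 0, 0], "dr": [0, 0, 0]}
    - {"offset": [0, 0, 0], "dr": [0, 0, 0]}
    - {"offset": [0, 0, 0], "dr": [0, 0, 0]}
    - {"offset": [0, 0, 0], "dr": [0, 0, 0]}
    - {"offset": [0, 0, 0], "dr": [0, 0, 0]}
  jaw: 0
  force: 40

```text
t: 2.45
position: [0.5984, 0.2811, 0.0845]
eef_rot: [[-0.999, 0.033, 0.001], [0.033, 0.999, 0.0], [-0.001, 0.0, -1.0]]
wrist_force: [0.1, -0.2, 0.4]
finger_gap: 0.0578
finger_force: 0.0
```

>>> step_arm:
  increments:
    - {"offset": [0, 0, 0], "dr": [0, 0, 0]}
    - {"offset": [0, 0, 0], "dr": [0, 0, 0]}
    - {"offset": [0, 0, 0], "dr": [0, 0, 0]}
    - {"offset": [0, 0, 0], "dr": [0, 0, 0]}
    - {"offset": [0, 0, 0], "dr": [0, 0, 0]}
    - {"offset": [0, 0, 0], "dr": [0, 0, 0]}
    - {"offset": [0, 0, 0], "dr": [0, 0, 0]}
    - {"offset": [0, 0, 0], "dr": [0, 0, 0]}

```text
t: 3.12
position: [0.598, 0.281, 0.0837]
eef_rot: [[-0.999, 0.033, -0.0], [0.033, 0.999, -0.0], [0.0, -0.0, -1.0]]
wrist_force: [0.3, 0.3, -0.9]
finger_gap: 0.0119
finger_force: 40.0
```

>>> step_arm:
  increments:
    - {"offset": [-0.3, -10, 0], "dr": [0, 0, 0]}
    - {"offset": [-1, -30, 0], "dr": [0, 0, 0]}
    - {"offset": [-1.7, -50, 0], "dr": [0, 0, 0]}
    - {"offset": [-2.4, -72, 0], "dr": [0, 0, 0]}
    - {"offset": [-3.1, -94, 0], "dr": [0, 0, 0]}
    - {"offset": [-3.8, -116, 0], "dr": [0, 0, 0]}
    - {"offset": [-4.6, -138, 0], "dr": [0, 0, 0]}
    - {"offset": [-5, -149, 0], "dr": [0, 0, 0]}

```text
t: 3.78
position: [0.5897, 0.1301, 0.0835]
eef_rot: [[-0.999, 0.033, -0.007], [0.033, 0.999, -0.001], [0.007, -0.001, -1.0]]
wrist_force: [-15.0, 2.9, 9.1]
finger_gap: 0.0122
finger_force: 40.0
```

>>> step_arm:
  increments:
    - {"offset": [0, 0, 0], "dr": [0, 0, 0]}
    - {"offset": [0, 0, 0], "dr": [0, 0, 0]}

```text
t: 3.95
position: [0.5897, 0.1313, 0.0834]
eef_rot: [[-0.999, 0.034, -0.007], [0.034, 0.999, -0.0], [0.007, -0.0, -1.0]]
wrist_force: [-15.8, 0.5, 10.2]
finger_gap: 0.0119
finger_force: 40.0
```

>>> step_arm:
  increments:
    - {"offset": [-2, 0, 0], "dr": [0, 0, 0]}
    - {"offset": [-2, 0, 0], "dr": [0, 0, 0]}
    - {"offset": [-2, 0, 0], "dr": [0, 0, 0]}
    - {"offset": [-2, 0, 0], "dr": [0, 0, 0]}
    - {"offset": [-2, 0, 0], "dr": [0, 0, 0]}
    - {"offset": [-2, 0, 0], "dr": [0, 0, 0]}
  jaw: 60

```text
t: 4.45
position: [0.5913, 0.1321, 0.0838]
eef_rot: [[-0.999, 0.032, 0.0], [0.032, 0.999, 0.0], [-0.0, 0.0, -1.0]]
wrist_force: [0.4, 0.3, 0.6]
finger_gap: 0.0475
finger_force: 0.0
```

>>> step_arm:
  increments:
    - {"offset": [0, 0, 40], "dr": [0, 0, 0]}
    - {"offset": [0, 0, 80], "dr": [0, 0, 0]}
    - {"offset": [0, 0, 120], "dr": [0, 0, 0]}
    - {"offset": [-40, 0, 130], "dr": [0, 0, -7]}
    - {"offset": [-80, 10, 130], "dr": [0, 0, -14]}
    - {"offset": [-110, 30, 130], "dr": [0, 0, -21]}
    - {"offset": [-130, 60, 130], "dr": [0, 0, -28]}
    - {"offset": [-130, 95, 130], "dr": [0, 0, -35]}

```text
t: 5.12
position: [0.4586, 0.2253, 0.2144]
eef_rot: [[-0.801, 0.599, 0.0], [0.599, 0.801, 0.0], [-0.0, 0.0, -1.0]]
wrist_force: [0.1, 0.4, 0.9]
finger_gap: 0.0558
finger_force: 0.0
```

```bash
python3 - <<'E'
from h import *
import pickle
for n in ('scene','side'):
    c=cap(n,n+'2'); pickle.dump(c,open(n+'2.pkl','wb'))
S=pickle.load(open('scene2.pkl','rb'))
cv2.imwrite('pics/crop2.png',cv2.resize(S['img'][170:370,120:420][:,:,::-1],(800,533),interpolation=cv2.INTER_CUBIC))
s=bot.read_state();print(s['position'],s['t'])
E
```

```text
[0.46002755 0.22897478 0.21422587] 5.2167
```

View pics/crop2.png

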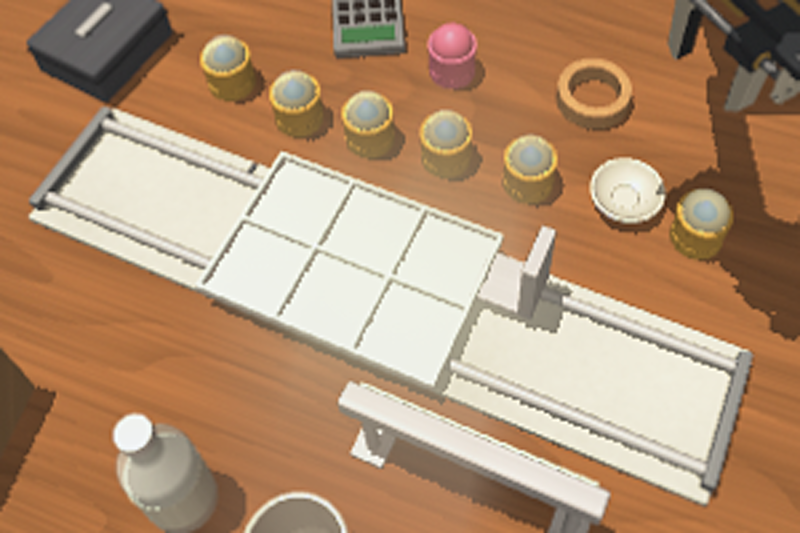

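The tray sits at the middle station: corners in the crop are at about (283,155), (501,236), (436,385) and (203,283). There are six globes, at crop (227,66), (296,102), (368,123), (445,143), (530,167) and (703,222), and no globe has been knocked yet. Now the pockets and globes by measurement.

```bash
cat > m.py <<'E'
from h import *
np.set_printoptions(precision=4,suppress=True)
def blobs(c,box,close):
    h=cv2.cvtColor(c['img'],cv2.COLOR_RGB2HSV)
    m=cv2.inRange(h,(15,110,70),(32,255,255)); k=np.zeros_like(m);x0,y0,x1,y1=box;k[y0:y1,x0:x1]=m[y0:y1,x0:x1]
    k=cv2.morphologyEx(k,cv2.MORPH_CLOSE,np.ones((close,close)))
    n,l,st,ce=cv2.connectedComponentsWithStats(k)
    return [st[i] for i in range(1,n) if st[i][4]>60]
def globes(S,D):
    a=[(b[0]+b[2]/2,b[1]+b[3]/2) for b in blobs(S,(190,175,400,275),5)]
    d=[(b[0]+b[2]/2,b[1]+b[3]/2) for b in blobs(D,(225,155,330,340),3)]
    for p in a:
        g=onz(S,p,.028)
        best=min(d,key=lambda q:np.linalg.norm(onz(D,q,.028)-g))
        X=tri([ray(S,p),ray(D,best)]); e=np.linalg.norm(onz(D,best,.028)-g)
        print('globe px',p,'S z.028',g[:2],'side diff',onz(D,best,.028)[:2]-g[:2],'tri',X)
E
python3 - <<'E'
from m import *
import pickle
S=pickle.load(open('scene2.pkl','rb'));D=pickle.load(open('side2.pkl','rb'))
globes(S,D)
cr=lambda u,v:(120+u/2.6667,170+v/2.6667)
C=np.array([onz(S,cr(*q),.038) for q in ((283,155),(501,236),(436,385),(203,283))]);print(C,C.mean(0))
# pocket divider crossing
for q in ((318,248),(388,276)): print(onz(S,cr(*q),.038))
E
```

```text
globe px (np.float64(205.5), np.float64(196.5)) S z.028 [ 0.4463 -0.2595] side diff [0.0008 0.1345] tri [ 0.4533 -0.2127  0.0899]
globe px (np.float64(343.0), np.float64(205.0)) S z.028 [0.3389 0.1224] side diff [0.1195 0.1323] tri [0.423  0.1281 0.1228]
globe px (np.float64(231.5), np.float64(210.0)) S z.028 [ 0.4646 -0.1674] side diff [-0.0175  0.0423] tri [ 0.4558 -0.1537  0.0421]
globe px (np.float64(259.5), np.float64(217.5)) S z.028 [ 0.4612 -0.083 ] side diff [-0.0142 -0.0421] tri [ 0.4508 -0.0945  0.0024]
globe px (np.float64(287.0), np.float64(225.0)) S z.028 [ 0.4585 -0.0025] side diff [-0.0114 -0.1225] tri [ 0.447  -0.0336 -0.036 ]
globe px (np.float64(318.5), np.float64(234.0)) S z.028 [0.4567 0.0871] side diff [0.0016 0.1676] tri [0.4606 0.1128 0.0967]
globe px (np.float64(383.0), np.float64(254.5)) S z.028 [0.4594 0.263 ] side diff [-0.0011 -0.0082] tri [0.4587 0.2623 0.0242]
[[ 0.5313 -0.1502  0.038 ]
 [ 0.5434  0.0859  0.038 ]
 [ 0.7032  0.0804  0.038 ]
 [ 0.6868 -0.1571  0.038 ]] [ 0.6162 -0.0353  0.038 ]
[ 0.616  -0.0723  0.038 ]
[0.6202 0.0011 0.038 ]
```

>>> step_arm:
  increments:
    - {"offset": [0, 5, -10], "dr": [0, 0, -7]}
    - {"offset": [0, 10, -20], "dr": [0, 0, -14]}
    - {"offset": [0, 15, -30], "dr": [0, 0, -21]}
    - {"offset": [0, 20, -40], "dr": [0, 0, -28]}
    - {"offset": [0, 25, -50], "dr": [0, 0, -35]}
    - {"offset": [0, 30, -60], "dr": [0, 0, -42]}
    - {"offset": [0, 33, -70], "dr": [0, 0, -49]}
    - {"offset": [0, 33, -74], "dr": [0, 0, -53]}
  jaw: 82
  force: 20

```text
t: 5.88
position: [0.4607, 0.2579, 0.138]
eef_rot: [[-0.006, 1.0, -0.002], [1.0, 0.006, -0.001], [-0.001, -0.002, -1.0]]
wrist_force: [-0.4, -0.2, -0.6]
finger_gap: 0.0762
finger_force: 0.0
```

>>> step_arm:
  increments:
    - {"offset": [0, 0, 0], "dr": [0, 0, 0]}
    - {"offset": [0, 0, 0], "dr": [0, 0, 0]}

```text
t: 6.05
position: [0.4612, 0.2577, 0.1395]
eef_rot: [[-0.014, 1.0, -0.001], [1.0, 0.014, -0.0], [-0.0, -0.001, -1.0]]
wrist_force: [0.4, 0.1, 0.1]
finger_gap: 0.0762
finger_force: 0.0
```

```bash
python3 - <<'E'
from h import *
import pickle
np.set_printoptions(precision=4,suppress=True)
c=cap('wrist','w3'); s=bot.read_state(); print(s['t'],s['position'],s['joint_pos'],proj(c,[.459,.262,.046]),proj(c,[.459,.262,0.069]))
pickle.dump(c,open('w3.pkl','wb'))
E
```

```text
6.1 [0.4615 0.2579 0.14  ] [ 0.4127 -0.0328  1.7518 -0.0001  1.4224  0.3987] [271.9213 197.0976] [271.6459 204.988 ]
```

View pics/w3.png

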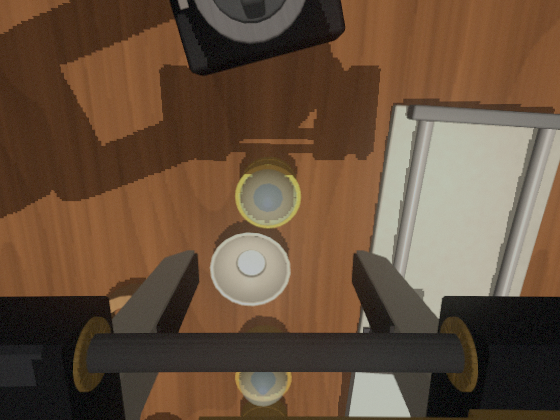

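The globe ring centre is at (268,196), within 4 px of prediction, so its x is 0.456. The dish is clear at (250,268). I'll grasp it and lift.

>>> step_arm:
  increments:
    - {"offset": [-4, 4, -20], "dr": [0, 0, 0]}
    - {"offset": [-5, 4, -55], "dr": [0, 0, 0]}
    - {"offset": [-5, 4, -90], "dr": [0, 0, 0]}
    - {"offset": [-5, 4, -116], "dr": [0, 0, 0]}
    - {"offset": [-5, 4, -116], "dr": [0, 0, 0]}

```text
t: 6.52
position: [0.4522, 0.2601, 0.0183]
eef_rot: [[-0.013, 1.0, -0.008], [1.0, 0.013, -0.004], [-0.004, -0.008, -1.0]]
wrist_force: [-1.0, -0.5, -1.2]
finger_gap: 0.0762
finger_force: 0.0
```

>>> step_arm:
  increments:
    - {"offset": [0, 0, 0], "dr": [0, 0, 0]}
    - {"offset": [0, 0, 0], "dr": [0, 0, 0]}
    - {"offset": [0, 0, 0], "dr": [0, 0, 0]}
    - {"offset": [0, 0, 0], "dr": [0, 0, 0]}
    - {"offset": [0, 0, 0], "dr": [0, 0, 0]}
    - {"offset": [0, 0, 0], "dr": [0, 0, 0]}
  jaw: 0
  force: 25

```text
t: 7.02
position: [0.4568, 0.2627, 0.0252]
eef_rot: [[-0.011, 1.0, 0.001], [1.0, 0.011, 0.001], [0.001, 0.001, -1.0]]
wrist_force: [-2.0, -0.4, 7.0]
finger_gap: 0.0424
finger_force: 25.1
```

>>> step_arm:
  increments:
    - {"offset": [0, 0, 35], "dr": [0, 0, 0]}
    - {"offset": [0, 0, 70], "dr": [0, 0, 0]}
    - {"offset": [0, 0, 105], "dr": [0, 0, 0]}
    - {"offset": [0, 0, 140], "dr": [0, 0, 0]}
    - {"offset": [15, -15, 157], "dr": [0, 0, 0]}
    - {"offset": [40, -42, 157], "dr": [0, 0, 0]}
    - {"offset": [65, -69, 157], "dr": [0, 0, 0]}
    - {"offset": [90, -96, 157], "dr": [0, 0, 0]}

```text
t: 7.68
position: [0.5473, 0.1654, 0.1818]
eef_rot: [[-0.012, 1.0, 0.002], [1.0, 0.012, 0.0], [0.0, 0.002, -1.0]]
wrist_force: [-0.3, 0.2, -2.3]
finger_gap: 0.0421
finger_force: 23.8
```

```bash
python3 - <<'E'
from h import *
c=cap('wrist','w4');d=cap('scene','s4');e=cap('side')
a=cv2.resize(c['img'][130:420,100:460],(400,322));s=bot.read_state();print(s['position'],s['finger_gap'],s['wrist_force'])
u,v=map(int,proj(d,s['position']));print(u,v);b=cv2.resize(d['img'][v-50:v+50,u-60:u+60],(400,333),interpolation=cv2.INTER_CUBIC)[:322]
u,v=map(int,proj(e,s['position']));f=cv2.resize(e['img'][v-60:v+60,u-60:u+60],(278,278),interpolation=cv2.INTER_CUBIC)
out=np.zeros((600,800,3),np.uint8);out[:322,:400]=a;out[:322,400:]=b;out[322:,:278]=f
cv2.imwrite('pics/c4.png',out[:,:,::-1])
E
```

```text
[0.54729119 0.1639314  0.18050947] 0.04020110334589239 [-0.33546274  1.07696386 -1.47519174]
343 238
```

View pics/c4.png

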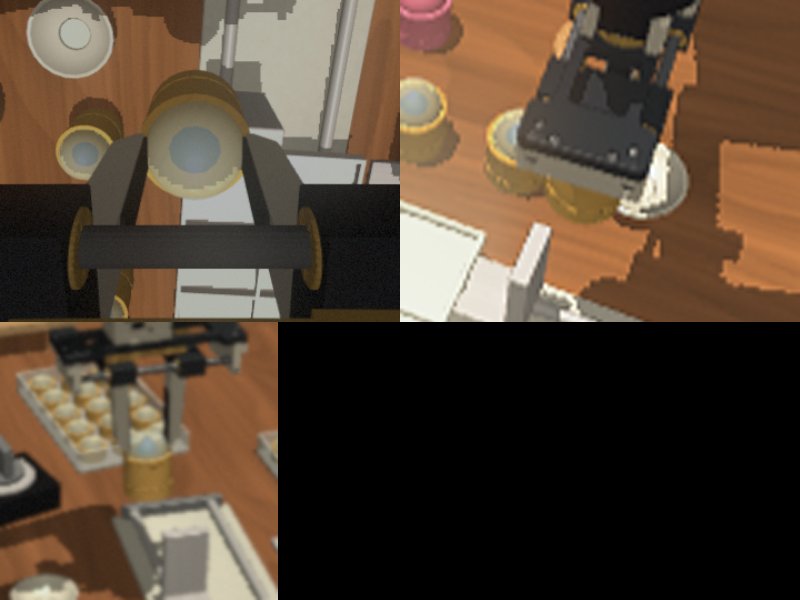

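The globe is in the jaws but the gap (40–42 mm) is less than the drum, so it may be held at the dome or off centre. I'll measure where it is relative to the tool.

```bash
python3 - <<'E'
from h import *
np.set_printoptions(precision=4,suppress=True)
c=bot.capture('wrist');e=bot.capture('side');s=bot.read_state();P=np.array(s['position']);print(P,s['finger_gap'],s['finger_force'])
R=np.array(c['R']);cam=-R.T@np.array(c['t']);print('cam',cam,R[2])
# ring outline: leftmost/rightmost brass pixels per row
h=cv2.cvtColor(c['img'],cv2.COLOR_RGB2HSV);m=cv2.inRange(h,(15,100,60),(32,255,255))
for r in range(190,320,8):
    q=np.where(m[r,200:360])[0]+200
    print(r,(q.min(),q.max(),len(q)) if len(q) else None,end='; ')
print('tcp px wrist',proj(c,P),'grasp',proj(c,P+[0,0,.011]))
h=cv2.cvtColor(e['img'],cv2.COLOR_RGB2HSV);m=cv2.inRange(h,(15,110,60),(32,255,255));u,v=map(int,proj(e,P));print('side tcp',u,v)
k=np.zeros_like(m);k[v-15:v+45,u-25:u+25]=m[v-15:v+45,u-25:u+25]
n,l,st,ce=cv2.connectedComponentsWithStats(k);print([tuple(map(int,x)) for x in st[1:] if x[4]>30])
E
```

```text
[0.5458 0.1661 0.1804] 0.040174984723136235 22.936869263648987
cam [0.5473 0.2437 0.3724] [ 0.0013 -0.2862 -0.9582]
190 None; 198 None; 206 (np.int64(251), np.int64(298), 48); 214 (np.int64(245), np.int64(307), 63); 222 (np.int64(239), np.int64(312), 59); 230 (np.int64(236), np.int64(315), 28); 238 (np.int64(200), np.int64(319), 30); 246 (np.int64(200), np.int64(322), 29); 254 (np.int64(200), np.int64(211), 12); 262 None; 270 None; 278 None; 286 (np.int64(234), np.int64(317), 7); 294 (np.int64(236), np.int64(312), 11); 302 (np.int64(245), np.int64(303), 12); 310 (np.int64(264), np.int64(264), 1); 318 None; tcp px wrist [271.6592 243.1386] grasp [271.4666 250.894 ]
side tcp 286 137
[(279, 133, 21, 22, 386)]
```

The ring's apparent size puts the globe upright, held by the fingertips at the dome base. It sits about 14 mm toward −y of the tool, with its base about 55 mm below the TCP. I'll carry it gently to the back-left pocket with that offset.

>>> step_arm:
  increments:
    - {"offset": [0, 0, 8], "dr": [0, 0, 0]}
    - {"offset": [8, -5, 18], "dr": [0, 0, 0]}
    - {"offset": [24, -20, 25], "dr": [0, 0, 0]}
    - {"offset": [44, -40, 25], "dr": [0, 0, 0]}
    - {"offset": [64, -60, 25], "dr": [0, 0, 0]}
    - {"offset": [84, -80, 25], "dr": [0, 0, 0]}
    - {"offset": [104, -100, 25], "dr": [0, 0, 0]}
    - {"offset": [114, -111, 20], "dr": [0, 0, 0]}
  force: 30

```text
t: 8.6
position: [0.662, 0.0543, 0.2026]
eef_rot: [[-0.011, 1.0, 0.003], [1.0, 0.011, -0.001], [-0.001, 0.003, -1.0]]
wrist_force: [0.3, 0.9, -2.0]
finger_gap: 0.0395
finger_force: 27.6
```

>>> step_arm:
  increments:
    - {"offset": [0, 0, -20], "dr": [0, 0, 0]}
    - {"offset": [0, 0, -45], "dr": [0, 0, 0]}
    - {"offset": [0, 0, -70], "dr": [0, 0, 0]}
    - {"offset": [0, 0, -85], "dr": [0, 0, 0]}
    - {"offset": [0, 0, -90], "dr": [0, 0, 0]}
    - {"offset": [0, 0, -90], "dr": [0, 0, 0]}

```text
t: 9.1
position: [0.6586, 0.0564, 0.1094]
eef_rot: [[-0.012, 1.0, -0.003], [1.0, 0.012, 0.0], [0.0, -0.003, -1.0]]
wrist_force: [0.7, 0.2, -2.4]
finger_gap: 0.0401
finger_force: 27.6
```

```bash
python3 - <<'E'
from h import *
c=cap('wrist','w5');s=bot.read_state();print(s['position'],s['finger_gap'],s['wrist_force'],s['finger_force'])
e=cap('side');u,v=map(int,proj(e,s['position']))
out=np.zeros((420,800,3),np.uint8);out[:,:420]=c['img'][:,70:490];out[:380,420:]=cv2.resize(e['img'][v-45:v+50,u-50:u+45],(380,380),interpolation=cv2.INTER_CUBIC)
cv2.imwrite('pics/c5.png',out[:,:,::-1])
E
```

```text
[0.6598094  0.05617785 0.11119011] 0.040234498906544645 [ 0.12428305  0.30978077 -1.02940221] 27.57893443107605
```

View pics/c5.png

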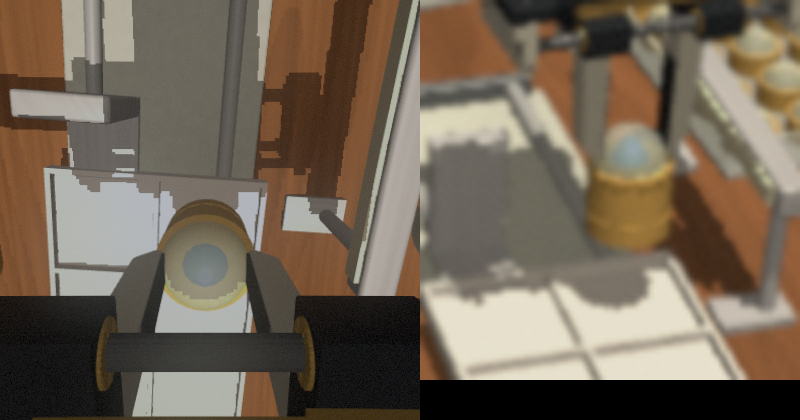

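The globe hangs upright above the back-left pocket. I'll lower it until contact.

>>> step_arm:
  increments:
    - {"offset": [0, 0, -8], "dr": [0, 0, 0]}
    - {"offset": [0, 0, -14], "dr": [0, 0, 0]}
    - {"offset": [0, 0, -18], "dr": [0, 0, 0]}
    - {"offset": [0, 0, -20], "dr": [0, 0, 0]}
    - {"offset": [0, 0, -20], "dr": [0, 0, 0]}

```text
t: 9.62
position: [0.6596, 0.0551, 0.0899]
eef_rot: [[-0.01, 1.0, -0.001], [1.0, 0.01, 0.0], [0.0, -0.001, -1.0]]
wrist_force: [0.6, 0.2, -1.5]
finger_gap: 0.0402
finger_force: 27.6
```

>>> step_arm:
  increments:
    - {"offset": [0, 0, -2], "dr": [0, 0, 0]}
    - {"offset": [0, 0, -4], "dr": [0, 0, 0]}
    - {"offset": [0, 0, -4], "dr": [0, 0, 0]}

```text
t: 9.87
position: [0.66, 0.0552, 0.0864]
eef_rot: [[-0.01, 1.0, -0.0], [1.0, 0.01, 0.0], [0.0, -0.0, -1.0]]
wrist_force: [-0.3, -0.0, -1.7]
finger_gap: 0.0399
finger_force: 27.6
```

>>> step_arm:
  increments:
    - {"offset": [0, 0, -2], "dr": [0, 0, 0]}
    - {"offset": [0, 0, -4], "dr": [0, 0, 0]}
    - {"offset": [0, 0, -4], "dr": [0, 0, 0]}

```text
t: 10.12
position: [0.6599, 0.0552, 0.0822]
eef_rot: [[-0.011, 1.0, -0.001], [1.0, 0.011, -0.0], [-0.0, -0.001, -1.0]]
wrist_force: [0.2, -0.4, -2.1]
finger_gap: 0.04
finger_force: 27.6
```

>>> step_arm:
  increments:
    - {"offset": [0, 0, -2], "dr": [0, 0, 0]}
    - {"offset": [0, 0, -4], "dr": [0, 0, 0]}
    - {"offset": [0, 0, -4], "dr": [0, 0, 0]}

```text
t: 10.37
position: [0.6598, 0.0552, 0.0781]
eef_rot: [[-0.011, 1.0, -0.001], [1.0, 0.011, -0.0], [-0.0, -0.001, -1.0]]
wrist_force: [-0.4, 0.9, -2.5]
finger_gap: 0.0401
finger_force: 27.6
```

>>> step_arm:
  increments:
    - {"offset": [0, 0, -2], "dr": [0, 0, 0]}
    - {"offset": [0, 0, -3], "dr": [0, 0, 0]}
    - {"offset": [0, 0, -3], "dr": [0, 0, 0]}

```text
t: 10.62
position: [0.6599, 0.0552, 0.0753]
eef_rot: [[-0.011, 1.0, -0.001], [1.0, 0.011, -0.0], [-0.0, -0.001, -1.0]]
wrist_force: [-0.1, 0.3, -0.9]
finger_gap: 0.04
finger_force: 27.6
```

```bash
python3 - <<'E'
from h import *
s=bot.read_state();print(s['position'],s['finger_gap'],s['wrist_force'])
c=bot.capture('wrist');e=bot.capture('side');S=bot.capture('scene');P=s['position']
for n,c,du in (('w',c,60),('e',e,30)):
    h=cv2.cvtColor(c['img'],cv2.COLOR_RGB2HSV);m=cv2.inRange(h,(15,110,60),(32,255,255));u,v=map(int,proj(c,P))
    k=np.zeros_like(m);k[v-60:v+70,u-du:u+du]=m[v-60:v+70,u-du:u+du]
    nn,l,st,ce=cv2.connectedComponentsWithStats(k);print(n,(u,v),[tuple(map(int,x)) for x in st[1:] if x[4]>30])
    if n=='e':
      b=max(st[1:],key=lambda x:x[4]); q=(b[0]+b[2]/2,b[1]+b[3]-1); print('bottom edge px ray at y~.04:'); 
      o,d=ray(c,q); 
      for y in (.015,.04): print(o+d*(y-o[1])/d[1])
E
```

```text
[0.65992309 0.05516636 0.0753437 ] 0.04003490634691105 [-0.07225963  0.29422065 -0.93323498]
w (274, 246) [(228, 200, 95, 53, 1613), (233, 284, 25, 23, 72), (291, 285, 27, 23, 79)]
e (344, 190) [(333, 143, 34, 9, 100), (336, 183, 22, 24, 360)]
bottom edge px ray at y~.04:
[0.65257389 0.015      0.0579367 ]
[0.66461873 0.04       0.03714037]
```

```bash
python3 - <<'E'
from h import *
np.set_printoptions(precision=4,suppress=True)
c=bot.capture('wrist');s=bot.read_state();P=np.array(s['position']);K=np.array(c['intrinsics']);print(K[0,0],c['dist'])
R=np.array(c['R']);cam=-R.T@np.array(c['t'])
cv2.imwrite('pics/w6.png',cv2.resize(c['img'][180:330,200:350][:,:,::-1],(600,600),interpolation=cv2.INTER_CUBIC))
# candidate ring heights: px of left/right ring points and bottom
for dz in (-.01,0,.01,.02):
  for dy in (-.014,0,.01):
    A=P+[0.003,dy,dz]; l=proj(c,A-[.026,0,0]);r=proj(c,A+[.026,0,0]);b=proj(c,A-[0,.026,0]);t=proj(c,A+[0,.026,0]);print(dz,dy,'width',r[0]-l[0],'rows',t[1],b[1])
E
```

```text
366.3019221194055 [0.0257 0.     0.     0.     0.    ]
-0.01 -0.014 width 86.55975832010114 rows 221.15269416967567 300.6620058661472
-0.01 0 width 88.13102628355443 rows 197.85561330345743 280.2545579375271
-0.01 0.01 width 89.29907946634515 rows 180.65718122085454 265.24729123054
0 -0.014 width 90.5151494334774 rows 226.89006321373506 309.5420324720987
0 0 width 92.22917903328141 rows 202.58698118699826 288.36917138397257
0 0.01 width 93.50549457420527 rows 184.61961260117346 272.781254064338
0.01 -0.014 width 94.85177177635231 rows 233.19610795503039 319.2486686736073
0.01 0 width 96.72905008166038 rows 207.79635411785898 297.2511686945411
0.01 0.01 width 98.1294722824122 rows 188.98813905734363 281.03610814619424
0.02 -0.014 width 99.627928707693 rows 240.16012178233976 329.90413545960484
0.02 0 width 101.69308548980848 rows 213.56021493399166 307.01571711597614
0.02 0.01 width 103.2367243283679 rows 193.82867381113516 290.12125847469196
```

View pics/w6.png

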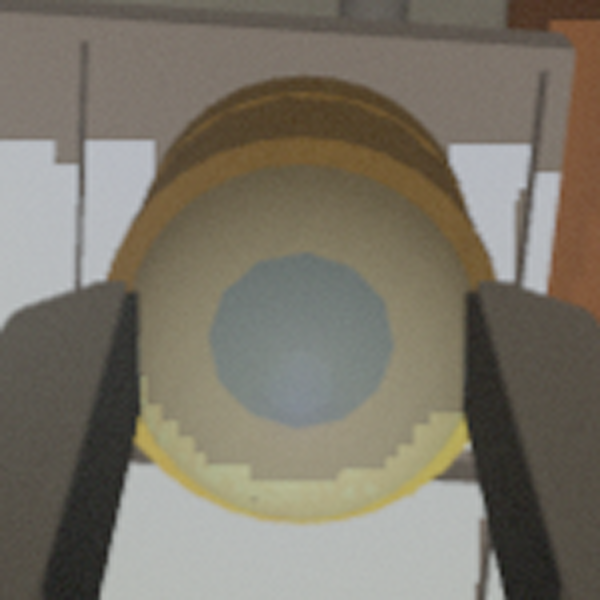

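The closer view shows the ring 97 px wide (rows 214–310). That means the ring is about 17 mm above the TCP and centred, so the grip is normal with the base 25 mm below the TCP. I need to shift back −15 mm in y, and contact should come at TCP z ≈ 0.055.

>>> step_arm:
  increments:
    - {"offset": [1, -7, 2], "dr": [0, 0, 0]}
    - {"offset": [3, -15, 2], "dr": [0, 0, 0]}
    - {"offset": [3, -15, -8], "dr": [0, 0, 0]}
    - {"offset": [3, -15, -14], "dr": [0, 0, 0]}
    - {"offset": [3, -15, -18], "dr": [0, 0, 0]}
    - {"offset": [3, -15, -18], "dr": [0, 0, 0]}
    - {"offset": [3, -15, -18], "dr": [0, 0, 0]}

```text
t: 11.4
position: [0.6637, 0.0398, 0.058]
eef_rot: [[-0.01, 1.0, 0.001], [1.0, 0.01, -0.0], [-0.0, 0.001, -1.0]]
wrist_force: [1.3, -2.1, 4.0]
finger_gap: 0.0399
finger_force: 28.5
```

>>> step_arm:
  increments:
    - {"offset": [0, 0, -2], "dr": [0, 0, 0]}
    - {"offset": [0, 0, -2], "dr": [0, 0, 0]}

```text
t: 11.57
position: [0.6641, 0.0399, 0.0575]
eef_rot: [[-0.01, 1.0, 0.002], [1.0, 0.01, -0.0], [-0.0, 0.002, -1.0]]
wrist_force: [-2.5, -1.9, 12.1]
finger_gap: 0.0398
finger_force: 30.0
```

>>> step_arm:
  increments:
    - {"offset": [0, 0, 1], "dr": [0, 0, 0]}
    - {"offset": [0, 0, 1], "dr": [0, 0, 0]}
    - {"offset": [0, 0, 1], "dr": [0, 0, 0]}
    - {"offset": [0, 0, 1], "dr": [0, 0, 0]}
    - {"offset": [0, 0, 1], "dr": [0, 0, 0]}
  jaw: 72

```text
t: 11.98
position: [0.6626, 0.0403, 0.056]
eef_rot: [[-0.011, 1.0, -0.001], [1.0, 0.011, 0.0], [0.0, -0.001, -1.0]]
wrist_force: [0.9, -0.0, -0.1]
finger_gap: 0.0659
finger_force: 0.0
```

>>> step_arm:
  increments:
    - {"offset": [0, 0, 25], "dr": [0, 0, 0]}
    - {"offset": [0, 0, 60], "dr": [0, 0, 0]}
    - {"offset": [0, 0, 95], "dr": [0, 0, 0]}
    - {"offset": [-30, 0, 115], "dr": [0, 0, 0]}
    - {"offset": [-65, 10, 115], "dr": [0, 0, 0]}
    - {"offset": [-100, 20, 115], "dr": [0, 0, 0]}
    - {"offset": [-135, 30, 105], "dr": [0, 0, 0]}
    - {"offset": [-170, 40, 90], "dr": [0, 0, 0]}

```text
t: 12.65
position: [0.4928, 0.0806, 0.1479]
eef_rot: [[-0.01, 1.0, 0.003], [1.0, 0.01, 0.0], [0.0, 0.003, -1.0]]
wrist_force: [0.2, 0.1, 0.4]
finger_gap: 0.0671
finger_force: 0.0
```

>>> step_arm:
  increments:
    - {"offset": [-35, 7, -10], "dr": [0, 0, 0]}
    - {"offset": [-35, 7, -10], "dr": [0, 0, 0]}
    - {"offset": [-35, 7, -10], "dr": [0, 0, 0]}
  jaw: 82

```text
t: 12.9
position: [0.4553, 0.0875, 0.1349]
eef_rot: [[-0.012, 1.0, -0.003], [1.0, 0.012, -0.0], [-0.0, -0.003, -1.0]]
wrist_force: [0.8, -0.1, 1.3]
finger_gap: 0.0761
finger_force: 0.0
```

```bash
cat > g.py <<'E'
from m import *
def go():
    S=bot.capture('scene');s=bot.read_state();print('t',round(s['t'],2),'tcp',s['position'],'gap',s['finger_gap'])
    for b in blobs(S,(190,175,400,340),5):
        p=(b[0]+b[2]/2,b[1]+b[3]/2); g=onz(S,p,.028); g2=onz(S,p,.058); print(b,'counter',g[:2],'tray',g2[:2])
    return S
E
python3 - <<'E'
from g import *
S=go(); cv2.imwrite('pics/s7.png',cv2.resize(S['img'][170:370,120:420][:,:,::-1],(800,533),interpolation=cv2.INTER_CUBIC))
E
```

```text
t 12.95 tcp [0.4579 0.0873 0.1367] gap 0.0762267824235735
[195 185  21  23 241] counter [ 0.4463 -0.2595] tray [ 0.4661 -0.2431]
[330 192  27  26 383] counter [0.3384 0.1238] tray [0.3619 0.1268]
[221 198  21  24 247] counter [ 0.4646 -0.1674] tray [ 0.4837 -0.1541]
[248 205  23  25 257] counter [ 0.4612 -0.083 ] tray [ 0.4805 -0.0727]
[277 212  20  26 231] counter [ 0.4585 -0.0025] tray [0.4779 0.0049]
[308 221  21  26 250] counter [0.4567 0.0871] tray [0.4761 0.0914]
[259 279  22  23  96] counter [0.6544 0.0265] tray [0.6669 0.033 ]
```

View pics/s7.png

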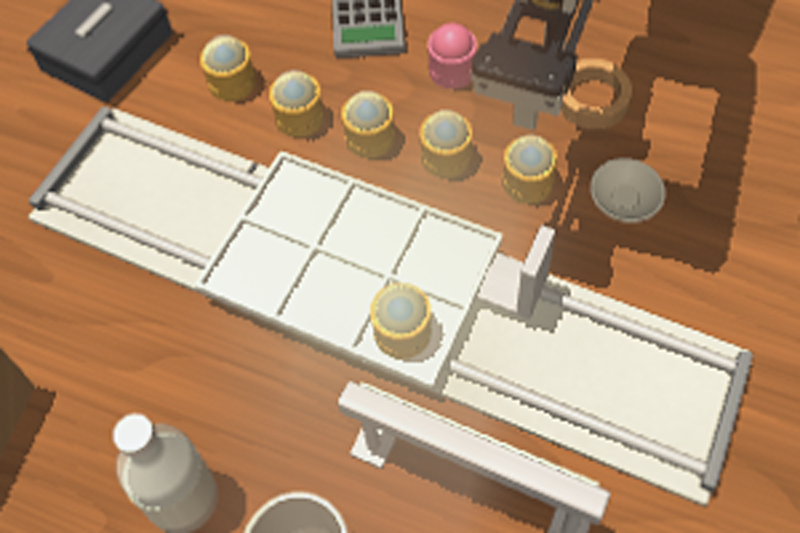

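The first globe stands in the back-left pocket (crop (400,315)), and five remain in the row undisturbed. Next is the globe at (0.456, 0.087), going to the back-middle pocket.

>>> step_arm:
  increments:
    - {"offset": [0, 0, -35], "dr": [0, 0, 0]}
    - {"offset": [0, 0, -70], "dr": [0, 0, 0]}
    - {"offset": [0, 0, -100], "dr": [0, 0, 0]}
    - {"offset": [0, 0, -113], "dr": [0, 0, 0]}
    - {"offset": [0, 0, -113], "dr": [0, 0, 0]}

```text
t: 13.37
position: [0.4571, 0.0867, 0.0209]
eef_rot: [[-0.01, 1.0, -0.005], [1.0, 0.01, -0.0], [-0.0, -0.005, -1.0]]
wrist_force: [-0.6, 0.8, -0.1]
finger_gap: 0.0764
finger_force: 0.0
```

>>> step_arm:
  increments:
    - {"offset": [0, 0, 0], "dr": [0, 0, 0]}
    - {"offset": [0, 0, 0], "dr": [0, 0, 0]}
    - {"offset": [0, 0, 0], "dr": [0, 0, 0]}
    - {"offset": [0, 0, 0], "dr": [0, 0, 0]}
    - {"offset": [0, 0, 0], "dr": [0, 0, 0]}
    - {"offset": [0, 0, 0], "dr": [0, 0, 0]}
    - {"offset": [0, 0, 0], "dr": [0, 0, 0]}
  jaw: 0
  force: 25

```text
t: 13.95
position: [0.4587, 0.0873, 0.0248]
eef_rot: [[-0.011, 1.0, 0.001], [1.0, 0.011, 0.0], [0.0, 0.001, -1.0]]
wrist_force: [-3.5, 0.1, 7.0]
finger_gap: 0.042
finger_force: 25.1
```

>>> step_arm:
  increments:
    - {"offset": [0, 0, 30], "dr": [0, 0, 0]}
    - {"offset": [0, 0, 65], "dr": [0, 0, 0]}
    - {"offset": [0, 0, 100], "dr": [0, 0, 0]}
    - {"offset": [10, -6, 128], "dr": [0, 0, 0]}
    - {"offset": [40, -24, 130], "dr": [0, 0, 0]}
    - {"offset": [72, -44, 130], "dr": [0, 0, 0]}
    - {"offset": [104, -63, 130], "dr": [0, 0, 0]}
    - {"offset": [136, -82, 130], "dr": [0, 0, 0]}

```text
t: 14.62
position: [0.5958, 0.0042, 0.1541]
eef_rot: [[-0.011, 1.0, 0.001], [1.0, 0.011, -0.0], [-0.0, 0.001, -1.0]]
wrist_force: [-0.3, 0.4, -1.6]
finger_gap: 0.0422
finger_force: 24.0
```

>>> step_arm:
  increments:
    - {"offset": [30, -18, 0], "dr": [0, 0, 0]}
    - {"offset": [58, -36, 0], "dr": [0, 0, 0]}
    - {"offset": [68, -42, -10], "dr": [0, 0, 0]}
    - {"offset": [68, -42, -40], "dr": [0, 0, 0]}
    - {"offset": [68, -42, -65], "dr": [0, 0, 0]}
    - {"offset": [68, -42, -80], "dr": [0, 0, 0]}
    - {"offset": [68, -42, -87], "dr": [0, 0, 0]}
    - {"offset": [68, -42, -87], "dr": [0, 0, 0]}

```text
t: 15.28
position: [0.6603, -0.0366, 0.064]
eef_rot: [[-0.011, 1.0, -0.004], [1.0, 0.011, 0.001], [0.001, -0.004, -1.0]]
wrist_force: [-0.5, -0.6, -1.4]
finger_gap: 0.0421
finger_force: 24.0
```

>>> step_arm:
  increments:
    - {"offset": [0, 0, -5], "dr": [0, 0, 0]}
    - {"offset": [0, 0, -9], "dr": [0, 0, 0]}
    - {"offset": [0, 0, -9], "dr": [0, 0, 0]}

```text
t: 15.53
position: [0.6627, -0.0368, 0.0584]
eef_rot: [[-0.011, 1.0, 0.001], [1.0, 0.011, -0.0], [-0.0, 0.001, -1.0]]
wrist_force: [-0.1, 0.2, -1.8]
finger_gap: 0.0423
finger_force: 24.0
```

>>> step_arm:
  increments:
    - {"offset": [0, 0, -2], "dr": [0, 0, 0]}
    - {"offset": [0, 0, -3], "dr": [0, 0, 0]}
    - {"offset": [0, 0, -3], "dr": [0, 0, 0]}

```text
t: 15.78
position: [0.6623, -0.0368, 0.055]
eef_rot: [[-0.011, 1.0, 0.0], [1.0, 0.011, -0.0], [-0.0, 0.0, -1.0]]
wrist_force: [0.2, 0.7, -2.5]
finger_gap: 0.0425
finger_force: 24.0
```

>>> step_arm:
  increments:
    - {"offset": [0, 0, 0.5], "dr": [0, 0, 0]}
    - {"offset": [0, 0, 0.5], "dr": [0, 0, 0]}
    - {"offset": [0, 0, 0.5], "dr": [0, 0, 0]}
    - {"offset": [0, 0, 0.5], "dr": [0, 0, 0]}
    - {"offset": [0, 0, 0.5], "dr": [0, 0, 0]}
  jaw: 72

```text
t: 16.2
position: [0.6623, -0.0368, 0.0555]
eef_rot: [[-0.011, 1.0, 0.0], [1.0, 0.011, -0.0], [-0.0, 0.0, -1.0]]
wrist_force: [-0.1, 0.0, -0.1]
finger_gap: 0.0665
finger_force: 0.0
```

>>> step_arm:
  increments:
    - {"offset": [0, 0, 25], "dr": [0, 0, 0]}
    - {"offset": [0, 0, 60], "dr": [0, 0, 0]}
    - {"offset": [-5, 0, 90], "dr": [0, 0, 0]}
    - {"offset": [-40, 5, 95], "dr": [0, 0, 0]}
    - {"offset": [-75, 11, 95], "dr": [0, 0, 0]}
    - {"offset": [-110, 17, 95], "dr": [0, 0, 0]}
    - {"offset": [-145, 24, 90], "dr": [0, 0, 0]}
    - {"offset": [-180, 30, 80], "dr": [0, 0, 0]}

```text
t: 16.87
position: [0.4817, -0.0066, 0.1364]
eef_rot: [[-0.01, 1.0, 0.003], [1.0, 0.01, -0.0], [-0.0, 0.003, -1.0]]
wrist_force: [0.3, 0.9, 0.4]
finger_gap: 0.0671
finger_force: 0.0
```

>>> step_arm:
  increments:
    - {"offset": [-24, 5, 0], "dr": [0, 0, 0]}
    - {"offset": [-24, 5, 0], "dr": [0, 0, 0]}
  jaw: 82

```text
t: 17.03
position: [0.4536, -0.0008, 0.1338]
eef_rot: [[-0.011, 1.0, -0.004], [1.0, 0.011, 0.001], [0.001, -0.004, -1.0]]
wrist_force: [-0.1, -0.2, 0.3]
finger_gap: 0.0743
finger_force: 0.0
```

```bash
python3 -c "
from g import *
go()"
```

```text
t 17.08 tcp [ 0.4564 -0.0014  0.135 ] gap 0.07513209427502782
[195 185  21  23 242] counter [ 0.4463 -0.2595] tray [ 0.4661 -0.2431]
[329 192  28  27 446] counter [0.3406 0.1229] tray [0.3641 0.1259]
[221 198  21  24 251] counter [ 0.4646 -0.1674] tray [ 0.4837 -0.1541]
[248 205  23  25 260] counter [ 0.4612 -0.083 ] tray [ 0.4805 -0.0727]
[277 212  20  26 235] counter [ 0.4585 -0.0025] tray [0.4779 0.0049]
[231 268  23  24  98] counter [ 0.6521 -0.048 ] tray [ 0.6646 -0.039 ]
[259 279  22  24 118] counter [0.6556 0.027 ] tray [0.6681 0.0334]
```

Placed well. Third globe goes to the back-right pocket (0.656, −0.114).

>>> step_arm:
  increments:
    - {"offset": [1, 0, -35], "dr": [0, 0, 0]}
    - {"offset": [1, 0, -70], "dr": [0, 0, 0]}
    - {"offset": [1, 0, -100], "dr": [0, 0, 0]}
    - {"offset": [1, 0, -112], "dr": [0, 0, 0]}
    - {"offset": [1, 0, -112], "dr": [0, 0, 0]}

```text
t: 17.5
position: [0.4571, -0.0017, 0.0199]
eef_rot: [[-0.01, 1.0, -0.006], [1.0, 0.01, 0.001], [0.001, -0.006, -1.0]]
wrist_force: [0.1, -0.2, -0.9]
finger_gap: 0.0765
finger_force: 0.0
```

>>> step_arm:
  increments:
    - {"offset": [0, 0, 0], "dr": [0, 0, 0]}
    - {"offset": [0, 0, 0], "dr": [0, 0, 0]}
    - {"offset": [0, 0, 0], "dr": [0, 0, 0]}
    - {"offset": [0, 0, 0], "dr": [0, 0, 0]}
    - {"offset": [0, 0, 0], "dr": [0, 0, 0]}
    - {"offset": [0, 0, 0], "dr": [0, 0, 0]}
    - {"offset": [0, 0, 0], "dr": [0, 0, 0]}
  jaw: 0

```text
t: 18.08
position: [0.4598, -0.0019, 0.0242]
eef_rot: [[-0.011, 1.0, 0.001], [1.0, 0.011, -0.0], [-0.0, 0.001, -1.0]]
wrist_force: [-2.2, -0.6, 7.0]
finger_gap: 0.0425
finger_force: 25.1
```

>>> step_arm:
  increments:
    - {"offset": [0, 0, 30], "dr": [0, 0, 0]}
    - {"offset": [0, 0, 65], "dr": [0, 0, 0]}
    - {"offset": [0, 0, 100], "dr": [0, 0, 0]}
    - {"offset": [10, -6, 128], "dr": [0, 0, 0]}
    - {"offset": [40, -24, 130], "dr": [0, 0, 0]}
    - {"offset": [72, -42, 130], "dr": [0, 0, 0]}
    - {"offset": [104, -60, 130], "dr": [0, 0, 0]}
    - {"offset": [136, -78, 130], "dr": [0, 0, 0]}

```text
t: 18.75
position: [0.5968, -0.0807, 0.1535]
eef_rot: [[-0.011, 1.0, 0.001], [1.0, 0.011, -0.0], [-0.0, 0.001, -1.0]]
wrist_force: [-0.6, 0.3, -0.7]
finger_gap: 0.0428
finger_force: 24.2
```

>>> step_arm:
  increments:
    - {"offset": [30, -18, 0], "dr": [0, 0, 0]}
    - {"offset": [58, -33, 0], "dr": [0, 0, 0]}
    - {"offset": [63, -36, -10], "dr": [0, 0, 0]}
    - {"offset": [63, -36, -40], "dr": [0, 0, 0]}
    - {"offset": [63, -36, -65], "dr": [0, 0, 0]}
    - {"offset": [63, -36, -80], "dr": [0, 0, 0]}
    - {"offset": [63, -36, -90], "dr": [0, 0, 0]}
    - {"offset": [63, -36, -90], "dr": [0, 0, 0]}

```text
t: 19.42
position: [0.6557, -0.115, 0.0597]
eef_rot: [[-0.011, 1.0, -0.005], [1.0, 0.011, 0.001], [0.001, -0.005, -1.0]]
wrist_force: [0.4, -0.2, -1.2]
finger_gap: 0.0428
finger_force: 24.2
```

>>> step_arm:
  increments:
    - {"offset": [0, 0, -5], "dr": [0, 0, 0]}
    - {"offset": [0, 0, -9], "dr": [0, 0, 0]}
    - {"offset": [0, 0, -9], "dr": [0, 0, 0]}

```text
t: 19.67
position: [0.6586, -0.1159, 0.0548]
eef_rot: [[-0.011, 1.0, 0.001], [1.0, 0.011, -0.0], [-0.0, 0.001, -1.0]]
wrist_force: [-0.7, -0.3, -0.6]
finger_gap: 0.0425
finger_force: 24.2
```

>>> step_arm:
  increments:
    - {"offset": [0, 0, 0.5], "dr": [0, 0, 0]}
    - {"offset": [0, 0, 0.5], "dr": [0, 0, 0]}
    - {"offset": [0, 0, 0.5], "dr": [0, 0, 0]}
    - {"offset": [0, 0, 0.5], "dr": [0, 0, 0]}
    - {"offset": [0, 0, 0.5], "dr": [0, 0, 0]}
  jaw: 72

```text
t: 20.08
position: [0.6585, -0.1159, 0.0553]
eef_rot: [[-0.011, 1.0, 0.001], [1.0, 0.011, -0.0], [-0.0, 0.001, -1.0]]
wrist_force: [-0.1, 1.4, -0.4]
finger_gap: 0.0665
finger_force: 0.0
```

>>> step_arm:
  increments:
    - {"offset": [0, 0, 25], "dr": [0, 0, 0]}
    - {"offset": [0, 0, 60], "dr": [0, 0, 0]}
    - {"offset": [-5, 0, 90], "dr": [0, 0, 0]}
    - {"offset": [-40, 5, 95], "dr": [0, 0, 0]}
    - {"offset": [-75, 11, 95], "dr": [0, 0, 0]}
    - {"offset": [-110, 17, 95], "dr": [0, 0, 0]}
    - {"offset": [-145, 24, 90], "dr": [0, 0, 0]}
    - {"offset": [-180, 30, 80], "dr": [0, 0, 0]}

```text
t: 20.75
position: [0.4777, -0.0858, 0.1359]
eef_rot: [[-0.011, 1.0, 0.003], [1.0, 0.011, -0.001], [-0.001, 0.003, -1.0]]
wrist_force: [-0.8, -0.1, 0.0]
finger_gap: 0.0669
finger_force: 0.0
```

>>> step_arm:
  increments:
    - {"offset": [-17, 3, 0], "dr": [0, 0, 0]}
    - {"offset": [-17, 3, 0], "dr": [0, 0, 0]}
  jaw: 82

```text
t: 20.92
position: [0.4576, -0.082, 0.1338]
eef_rot: [[-0.011, 1.0, -0.002], [1.0, 0.011, 0.001], [0.001, -0.002, -1.0]]
wrist_force: [0.3, 0.2, 1.0]
finger_gap: 0.0747
finger_force: 0.0
```

```bash
python3 -c "
from g import *
go()"
```

```text
t 20.97 tcp [ 0.46   -0.0825  0.1348] gap 0.07570112261387844
[195 185  21  23 240] counter [ 0.4463 -0.2595] tray [ 0.4661 -0.2431]
[329 192  28  26 436] counter [0.3389 0.1224] tray [0.3624 0.1255]
[221 198  21  24 243] counter [ 0.4646 -0.1674] tray [ 0.4837 -0.1541]
[248 205  24  25 260] counter [ 0.4608 -0.0817] tray [ 0.48   -0.0715]
[202 255  24  28 245] counter [ 0.6493 -0.1285] tray [ 0.662  -0.1166]
[231 267  23  25 101] counter [ 0.6508 -0.0486] tray [ 0.6634 -0.0395]
[259 279  22  24 122] counter [0.6556 0.027 ] tray [0.6681 0.0334]
```

Fourth globe goes to the front-left pocket (0.574, 0.044).

>>> step_arm:
  increments:
    - {"offset": [0, 0, -35], "dr": [0, 0, 0]}
    - {"offset": [0, 0, -70], "dr": [0, 0, 0]}
    - {"offset": [0, 0, -100], "dr": [0, 0, 0]}
    - {"offset": [0, 0, -112], "dr": [0, 0, 0]}
    - {"offset": [0, 0, -112], "dr": [0, 0, 0]}

```text
t: 21.38
position: [0.4591, -0.0822, 0.0193]
eef_rot: [[-0.011, 1.0, -0.005], [1.0, 0.011, 0.002], [0.002, -0.005, -1.0]]
wrist_force: [-0.8, -0.5, -0.4]
finger_gap: 0.076
finger_force: 0.0
```

>>> step_arm:
  increments:
    - {"offset": [0, 0, 0], "dr": [0, 0, 0]}
    - {"offset": [0, 0, 0], "dr": [0, 0, 0]}
    - {"offset": [0, 0, 0], "dr": [0, 0, 0]}
    - {"offset": [0, 0, 0], "dr": [0, 0, 0]}
    - {"offset": [0, 0, 0], "dr": [0, 0, 0]}
    - {"offset": [0, 0, 0], "dr": [0, 0, 0]}
    - {"offset": [0, 0, 0], "dr": [0, 0, 0]}
  jaw: 0

```text
t: 21.97
position: [0.4618, -0.083, 0.0237]
eef_rot: [[-0.011, 1.0, 0.001], [1.0, 0.011, -0.0], [-0.0, 0.001, -1.0]]
wrist_force: [-2.0, -0.2, 5.4]
finger_gap: 0.0427
finger_force: 25.1
```

>>> step_arm:
  increments:
    - {"offset": [0, 0, 30], "dr": [0, 0, 0]}
    - {"offset": [0, 0, 65], "dr": [0, 0, 0]}
    - {"offset": [0, 0, 100], "dr": [0, 0, 0]}
    - {"offset": [6, 8, 128], "dr": [0, 0, 0]}
    - {"offset": [30, 34, 130], "dr": [0, 0, 0]}
    - {"offset": [54, 60, 130], "dr": [0, 0, 0]}
    - {"offset": [78, 86, 130], "dr": [0, 0, 0]}
    - {"offset": [102, 112, 130], "dr": [0, 0, 0]}

```text
t: 22.63
position: [0.5643, 0.0305, 0.1531]
eef_rot: [[-0.01, 1.0, 0.001], [1.0, 0.01, 0.0], [0.0, 0.001, -1.0]]
wrist_force: [0.5, -1.1, -2.7]
finger_gap: 0.0423
finger_force: 24.3
```

>>> step_arm:
  increments:
    - {"offset": [11, 14, 0], "dr": [0, 0, 0]}
    - {"offset": [11, 14, -10], "dr": [0, 0, 0]}
    - {"offset": [11, 14, -40], "dr": [0, 0, 0]}
    - {"offset": [11, 14, -65], "dr": [0, 0, 0]}
    - {"offset": [11, 14, -80], "dr": [0, 0, 0]}
    - {"offset": [11, 14, -90], "dr": [0, 0, 0]}
    - {"offset": [11, 14, -90], "dr": [0, 0, 0]}

```text
t: 23.22
position: [0.5715, 0.0427, 0.0595]
eef_rot: [[-0.01, 1.0, -0.005], [1.0, 0.01, -0.0], [0.0, -0.005, -1.0]]
wrist_force: [-0.2, -0.4, -1.1]
finger_gap: 0.0422
finger_force: 24.3
```

>>> step_arm:
  increments:
    - {"offset": [0, 0, -5], "dr": [0, 0, 0]}
    - {"offset": [0, 0, -9], "dr": [0, 0, 0]}
    - {"offset": [0, 0, -9], "dr": [0, 0, 0]}

```text
t: 23.47
position: [0.5747, 0.043, 0.0543]
eef_rot: [[-0.01, 1.0, 0.001], [1.0, 0.01, 0.0], [0.0, 0.001, -1.0]]
wrist_force: [-0.0, 0.9, -1.1]
finger_gap: 0.0422
finger_force: 24.3
```

>>> step_arm:
  increments:
    - {"offset": [0, 0, 0.5], "dr": [0, 0, 0]}
    - {"offset": [0, 0, 0.5], "dr": [0, 0, 0]}
    - {"offset": [0, 0, 0.5], "dr": [0, 0, 0]}
    - {"offset": [0, 0, 0.5], "dr": [0, 0, 0]}
    - {"offset": [0, 0, 0.5], "dr": [0, 0, 0]}
  jaw: 67

```text
t: 23.88
position: [0.5744, 0.0432, 0.0547]
eef_rot: [[-0.011, 1.0, 0.001], [1.0, 0.011, -0.0], [-0.0, 0.001, -1.0]]
wrist_force: [-0.0, -0.3, -0.0]
finger_gap: 0.0618
finger_force: 0.0
```

>>> step_arm:
  increments:
    - {"offset": [0, 0, 25], "dr": [0, 0, 0]}
    - {"offset": [0, 0, 60], "dr": [0, 0, 0]}
    - {"offset": [-3, -5, 90], "dr": [0, 0, 0]}
    - {"offset": [-20, -39, 95], "dr": [0, 0, 0]}
    - {"offset": [-38, -74, 95], "dr": [0, 0, 0]}
    - {"offset": [-56, -109, 95], "dr": [0, 0, 0]}
    - {"offset": [-74, -144, 90], "dr": [0, 0, 0]}
    - {"offset": [-92, -179, 80], "dr": [0, 0, 0]}

```text
t: 24.55
position: [0.4823, -0.1375, 0.1359]
eef_rot: [[-0.011, 1.0, 0.003], [1.0, 0.011, -0.001], [-0.001, 0.003, -1.0]]
wrist_force: [0.3, -0.4, 0.2]
finger_gap: 0.0619
finger_force: 0.0
```

>>> step_arm:
  increments:
    - {"offset": [-17, -32, 0], "dr": [0, 0, 0]}
    - {"offset": [-17, -32, 0], "dr": [0, 0, 0]}
  jaw: 82

```text
t: 24.72
position: [0.4621, -0.1726, 0.1338]
eef_rot: [[-0.006, 1.0, -0.002], [1.0, 0.006, -0.002], [-0.002, -0.002, -1.0]]
wrist_force: [-0.3, 0.7, 0.1]
finger_gap: 0.0713
finger_force: 0.0
```

```bash
python3 -c "
from g import *
go()"
```

```text
t 24.77 tcp [ 0.4637 -0.1704  0.1342] gap 0.0743544942541804
[195 188  21  20 234] counter [ 0.4513 -0.2569] tray [ 0.4709 -0.2405]
[329 192  28  26 441] counter [0.3389 0.1224] tray [0.3624 0.1255]
[221 198  21  24 245] counter [ 0.4646 -0.1674] tray [ 0.4837 -0.1541]
[275 247  21  25 120] counter [0.5606 0.0315] tray [0.5764 0.0378]
[202 255  24  28 243] counter [ 0.6493 -0.1285] tray [ 0.662  -0.1166]
[231 267  23  26 106] counter [ 0.6521 -0.048 ] tray [ 0.6646 -0.039 ]
[259 279  22  25 139] counter [0.6568 0.0275] tray [0.6692 0.0339]
```

Fifth globe goes to the front-middle pocket (0.571, −0.034).

>>> step_arm:
  increments:
    - {"offset": [0, 1, -35], "dr": [0, 0, 0]}
    - {"offset": [0, 1, -70], "dr": [0, 0, 0]}
    - {"offset": [0, 1, -100], "dr": [0, 0, 0]}
    - {"offset": [0, 1, -111], "dr": [0, 0, 0]}
    - {"offset": [0, 1, -111], "dr": [0, 0, 0]}

```text
t: 25.18
position: [0.4629, -0.1647, 0.0202]
eef_rot: [[-0.011, 1.0, -0.005], [1.0, 0.011, 0.003], [0.003, -0.005, -1.0]]
wrist_force: [-0.3, 0.5, 0.2]
finger_gap: 0.0764
finger_force: 0.0
```

>>> step_arm:
  increments:
    - {"offset": [0, 0, 0], "dr": [0, 0, 0]}
    - {"offset": [0, 0, 0], "dr": [0, 0, 0]}
    - {"offset": [0, 0, 0], "dr": [0, 0, 0]}
    - {"offset": [0, 0, 0], "dr": [0, 0, 0]}
    - {"offset": [0, 0, 0], "dr": [0, 0, 0]}
    - {"offset": [0, 0, 0], "dr": [0, 0, 0]}
    - {"offset": [0, 0, 0], "dr": [0, 0, 0]}
  jaw: 0

```text
t: 25.77
position: [0.4658, -0.1672, 0.0244]
eef_rot: [[-0.01, 1.0, 0.001], [1.0, 0.01, -0.001], [-0.001, 0.001, -1.0]]
wrist_force: [-2.3, -1.0, 6.8]
finger_gap: 0.0422
finger_force: 25.1
```

>>> step_arm:
  increments:
    - {"offset": [0, 0, 30], "dr": [0, 0, 0]}
    - {"offset": [0, 0, 65], "dr": [0, 0, 0]}
    - {"offset": [0, 0, 100], "dr": [0, 0, 0]}
    - {"offset": [6, 8, 128], "dr": [0, 0, 0]}
    - {"offset": [28, 36, 130], "dr": [0, 0, 0]}
    - {"offset": [50, 64, 130], "dr": [0, 0, 0]}
    - {"offset": [72, 92, 130], "dr": [0, 0, 0]}
    - {"offset": [94, 120, 130], "dr": [0, 0, 0]}

```text
t: 26.43
position: [0.5602, -0.0455, 0.1537]
eef_rot: [[-0.01, 1.0, 0.001], [1.0, 0.01, 0.0], [0.0, 0.001, -1.0]]
wrist_force: [0.3, -0.5, -1.3]
finger_gap: 0.0425
finger_force: 24.2
```

>>> step_arm:
  increments:
    - {"offset": [11, 15, 0], "dr": [0, 0, 0]}
    - {"offset": [11, 15, -10], "dr": [0, 0, 0]}
    - {"offset": [11, 15, -40], "dr": [0, 0, 0]}
    - {"offset": [11, 15, -65], "dr": [0, 0, 0]}
    - {"offset": [11, 15, -80], "dr": [0, 0, 0]}
    - {"offset": [11, 15, -90], "dr": [0, 0, 0]}
    - {"offset": [11, 15, -90], "dr": [0, 0, 0]}

```text
t: 27.02
position: [0.5676, -0.032, 0.06]
eef_rot: [[-0.01, 1.0, -0.005], [1.0, 0.01, 0.001], [0.001, -0.005, -1.0]]
wrist_force: [-0.5, -0.5, -1.2]
finger_gap: 0.0424
finger_force: 24.2
```

>>> step_arm:
  increments:
    - {"offset": [0, 0, -5], "dr": [0, 0, 0]}
    - {"offset": [0, 0, -9], "dr": [0, 0, 0]}
    - {"offset": [0, 0, -9], "dr": [0, 0, 0]}

```text
t: 27.27
position: [0.5707, -0.0321, 0.0548]
eef_rot: [[-0.01, 1.0, 0.001], [1.0, 0.01, -0.0], [-0.0, 0.001, -1.0]]
wrist_force: [0.5, -0.0, -1.1]
finger_gap: 0.0423
finger_force: 24.2
```

>>> step_arm:
  increments:
    - {"offset": [0, 0, 0.5], "dr": [0, 0, 0]}
    - {"offset": [0, 0, 0.5], "dr": [0, 0, 0]}
    - {"offset": [0, 0, 0.5], "dr": [0, 0, 0]}
    - {"offset": [0, 0, 0.5], "dr": [0, 0, 0]}
    - {"offset": [0, 0, 0.5], "dr": [0, 0, 0]}
  jaw: 67

```text
t: 27.68
position: [0.5705, -0.0319, 0.0552]
eef_rot: [[-0.011, 1.0, 0.001], [1.0, 0.011, -0.0], [-0.0, 0.001, -1.0]]
wrist_force: [-0.6, 0.1, 0.2]
finger_gap: 0.0619
finger_force: 0.0
```

>>> step_arm:
  increments:
    - {"offset": [0, 0, 25], "dr": [0, 0, 0]}
    - {"offset": [0, 0, 60], "dr": [0, 0, 0]}
    - {"offset": [-3, -5, 90], "dr": [0, 0, 0]}
    - {"offset": [-21, -39, 95], "dr": [0, 0, 0]}
    - {"offset": [-39, -74, 95], "dr": [0, 0, 0]}
    - {"offset": [-57, -109, 95], "dr": [0, 0, 0]}
    - {"offset": [-76, -144, 90], "dr": [0, 0, 0]}
    - {"offset": [-95, -179, 90], "dr": [0, 0, 0]}

```text
t: 28.35
position: [0.4739, -0.212, 0.1444]
eef_rot: [[-0.011, 1.0, -0.0], [1.0, 0.011, -0.0], [-0.0, -0.0, -1.0]]
wrist_force: [0.5, -1.1, -0.6]
finger_gap: 0.0622
finger_force: 0.0
```

>>> step_arm:
  increments:
    - {"offset": [-14, -26, 0], "dr": [0, 0, 0]}
    - {"offset": [-24, -46, 0], "dr": [0, 0, 0]}
    - {"offset": [-24, -46, 0], "dr": [0, 0, 0]}
    - {"offset": [-24, -46, 0], "dr": [0, 0, 0]}
  jaw: 82

```text
t: 28.68
position: [0.4507, -0.2578, 0.1449]
eef_rot: [[-0.008, 1.0, 0.0], [1.0, 0.008, -0.0], [-0.0, 0.0, -1.0]]
wrist_force: [0.4, 0.8, -0.6]
finger_gap: 0.076
finger_force: 0.0
```

```bash
python3 -c "
from g import *
go()
c=cap('wrist','w8')
for p in ([.447,-.259,.046],[.451,-.257,.046]): print(proj(c,p))"
```

```text
t 28.73 tcp [ 0.4512 -0.2569  0.1449] gap 0.07619212309640269
[195 185  21  23 240] counter [ 0.4463 -0.2595] tray [ 0.4661 -0.2431]
[329 192  28  27 449] counter [0.3406 0.1229] tray [0.3641 0.1259]
[248 237  21  26 156] counter [ 0.5586 -0.0446] tray [ 0.5745 -0.0357]
[275 247  22  26 140] counter [0.5616 0.0333] tray [0.5773 0.0394]
[202 255  24  27 239] counter [ 0.6481 -0.1291] tray [ 0.6608 -0.1172]
[231 267  23  26 107] counter [ 0.6521 -0.048 ] tray [ 0.6646 -0.039 ]
[259 278  22  26 140] counter [0.6556 0.027 ] tray [0.6681 0.0334]
[269.4747 203.0523]
[274.3454 200.7544]
```

View pics/w8.png

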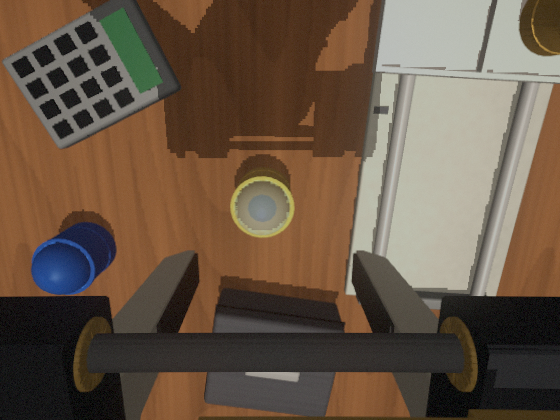

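The ring centre is at (263,207), giving the globe at (0.443, −0.262). The cash tin (row ≥290) is clear. Last globe goes to the front-right pocket (0.567, −0.110).

>>> step_arm:
  increments:
    - {"offset": [-8, -4, -30], "dr": [0, 0, 0]}
    - {"offset": [-8, -4, -65], "dr": [0, 0, 0]}
    - {"offset": [-8, -4, -100], "dr": [0, 0, 0]}
    - {"offset": [-8, -4, -120], "dr": [0, 0, 0]}
    - {"offset": [-8, -4, -120], "dr": [0, 0, 0]}

```text
t: 29.2
position: [0.4401, -0.2568, 0.0193]
eef_rot: [[-0.012, 1.0, -0.007], [1.0, 0.012, 0.006], [0.006, -0.007, -1.0]]
wrist_force: [-0.3, 0.8, -0.1]
finger_gap: 0.0762
finger_force: 0.0
```

>>> step_arm:
  increments:
    - {"offset": [0, 0, 0], "dr": [0, 0, 0]}
    - {"offset": [0, 0, 0], "dr": [0, 0, 0]}
    - {"offset": [0, 0, 0], "dr": [0, 0, 0]}
    - {"offset": [0, 0, 0], "dr": [0, 0, 0]}
    - {"offset": [0, 0, 0], "dr": [0, 0, 0]}
    - {"offset": [0, 0, 0], "dr": [0, 0, 0]}
    - {"offset": [0, 0, 0], "dr": [0, 0, 0]}
  jaw: 0

```text
t: 29.78
position: [0.4435, -0.2615, 0.0261]
eef_rot: [[-0.01, 1.0, 0.001], [1.0, 0.01, -0.001], [-0.001, 0.001, -1.0]]
wrist_force: [-2.5, 0.2, 7.3]
finger_gap: 0.0414
finger_force: 24.9
```

>>> step_arm:
  increments:
    - {"offset": [0, 0, 30], "dr": [0, 0, 0]}
    - {"offset": [0, 0, 65], "dr": [0, 0, 0]}
    - {"offset": [0, 0, 100], "dr": [0, 0, 0]}
    - {"offset": [6, 8, 128], "dr": [0, 0, 0]}
    - {"offset": [28, 36, 130], "dr": [0, 0, 0]}
    - {"offset": [51, 64, 130], "dr": [0, 0, 0]}
    - {"offset": [74, 92, 130], "dr": [0, 0, 0]}
    - {"offset": [97, 120, 130], "dr": [0, 0, 0]}

```text
t: 30.45
position: [0.5411, -0.1397, 0.1554]
eef_rot: [[-0.01, 1.0, 0.001], [1.0, 0.01, -0.0], [-0.0, 0.001, -1.0]]
wrist_force: [0.7, -0.2, -1.7]
finger_gap: 0.0411
finger_force: 23.5
```

>>> step_arm:
  increments:
    - {"offset": [24, 28, 0], "dr": [0, 0, 0]}
    - {"offset": [27, 31, -10], "dr": [0, 0, 0]}
    - {"offset": [27, 31, -40], "dr": [0, 0, 0]}
    - {"offset": [27, 31, -65], "dr": [0, 0, 0]}
    - {"offset": [27, 31, -80], "dr": [0, 0, 0]}
    - {"offset": [27, 31, -90], "dr": [0, 0, 0]}
    - {"offset": [27, 31, -90], "dr": [0, 0, 0]}

```text
t: 31.03
position: [0.565, -0.1095, 0.0618]
eef_rot: [[-0.01, 1.0, -0.005], [1.0, 0.01, 0.001], [0.001, -0.005, -1.0]]
wrist_force: [-0.0, -0.1, -1.8]
finger_gap: 0.0402
finger_force: 22.7
```

>>> step_arm:
  increments:
    - {"offset": [0, 0, -5], "dr": [0, 0, 0]}
    - {"offset": [0, 0, -9], "dr": [0, 0, 0]}
    - {"offset": [0, 0, -9], "dr": [0, 0, 0]}

```text
t: 31.28
position: [0.5686, -0.1105, 0.058]
eef_rot: [[-0.01, 1.0, 0.003], [1.0, 0.01, -0.001], [-0.001, 0.003, -1.0]]
wrist_force: [-1.7, 1.2, 2.6]
finger_gap: 0.0401
finger_force: 23.7
```

>>> step_arm:
  increments:
    - {"offset": [0, 0, 0.5], "dr": [0, 0, 0]}
    - {"offset": [0, 0, 0.5], "dr": [0, 0, 0]}
    - {"offset": [0, 0, 0.5], "dr": [0, 0, 0]}
    - {"offset": [0, 0, 0.5], "dr": [0, 0, 0]}
    - {"offset": [0, 0, 0.5], "dr": [0, 0, 0]}
  jaw: 67

```text
t: 31.7
position: [0.5673, -0.1099, 0.0565]
eef_rot: [[-0.011, 1.0, 0.0], [1.0, 0.011, -0.0], [-0.0, 0.0, -1.0]]
wrist_force: [-1.1, -0.4, 0.5]
finger_gap: 0.0615
finger_force: 0.0
```

>>> step_arm:
  increments:
    - {"offset": [0, 0, 25], "dr": [0, 0, 0]}
    - {"offset": [0, 0, 60], "dr": [0, 0, 0]}
    - {"offset": [0, 0, 95], "dr": [0, 0, 0]}
    - {"offset": [-30, 10, 130], "dr": [0, 0, 7]}
    - {"offset": [-65, 30, 150], "dr": [0, 0, 14]}
    - {"offset": [-95, 55, 160], "dr": [0, 0, 21]}
    - {"offset": [-110, 90, 160], "dr": [0, 0, 28]}
    - {"offset": [-110, 130, 160], "dr": [0, 0, 35]}

```text
t: 32.37
position: [0.4555, 0.0197, 0.2181]
eef_rot: [[-0.585, 0.811, 0.003], [0.811, 0.585, -0.001], [-0.002, 0.002, -1.0]]
wrist_force: [0.3, -0.6, -0.2]
finger_gap: 0.0625
finger_force: 0.0
```

```bash
python3 -c "
from g import *
S=go();cv2.imwrite('pics/s9.png',cv2.resize(S['img'][170:370,120:420][:,:,::-1],(800,533),interpolation=cv2.INTER_CUBIC))"
```

```text
t 32.42 tcp [0.4559 0.0278 0.2176] gap 0.06223721126871959
[329 192  28  26 442] counter [0.3389 0.1224] tray [0.3624 0.1255]
[223 228  47  35 480] counter [ 0.557  -0.0797] tray [ 0.5729 -0.0695]
[275 248  22  25 150] counter [0.5629 0.0338] tray [0.5786 0.0399]
[202 255  24  28 245] counter [ 0.6493 -0.1285] tray [ 0.662  -0.1166]
[231 267  23  27 176] counter [ 0.6533 -0.0474] tray [ 0.6658 -0.0384]
[259 279  22  25 131] counter [0.6568 0.0275] tray [0.6692 0.0339]
```

View pics/s9.png

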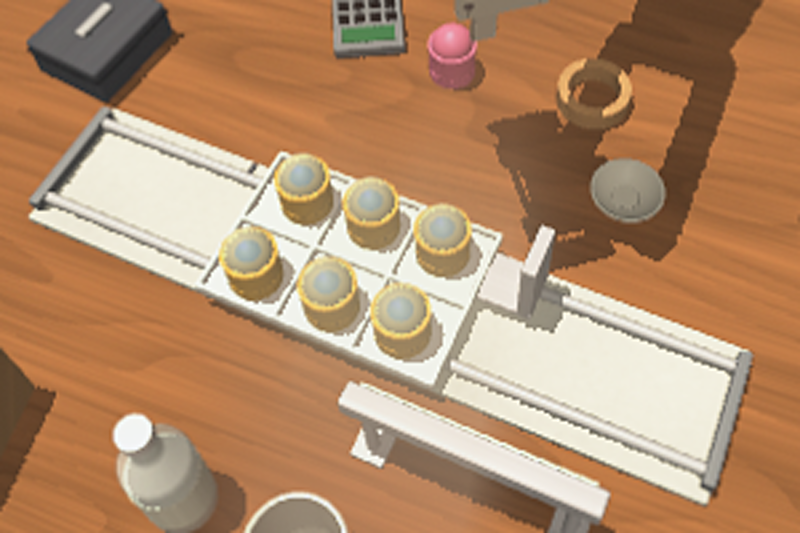

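All six globes stand in their own pockets (two rows of three in the crop). Now back to the handle.

>>> step_arm:
  increments:
    - {"offset": [0, 10, 0], "dr": [0, 0, 7]}
    - {"offset": [10, 25, 0], "dr": [0, 0, 14]}
    - {"offset": [30, 45, 0], "dr": [0, 0, 21]}
    - {"offset": [55, 65, 0], "dr": [0, 0, 28]}
    - {"offset": [80, 82, 0], "dr": [0, 0, 35]}
    - {"offset": [105, 96, 0], "dr": [0, 0, 42]}
    - {"offset": [125, 102, -5], "dr": [0, 0, 49]}
    - {"offset": [135, 102, -18], "dr": [0, 0, 51]}
  jaw: 64

```text
t: 33.08
position: [0.5951, 0.1235, 0.1994]
eef_rot: [[-0.999, 0.051, 0.003], [0.051, 0.999, 0.001], [-0.003, 0.001, -1.0]]
wrist_force: [0.9, -0.1, -0.1]
finger_gap: 0.0594
finger_force: 0.0
```

>>> step_arm:
  increments:
    - {"offset": [0, 0, 0], "dr": [0, 0, 0]}
    - {"offset": [0, 0, 0], "dr": [0, 0, 0]}
    - {"offset": [0, 0, 0], "dr": [0, 0, 0]}

```text
t: 33.33
position: [0.5917, 0.1216, 0.1984]
eef_rot: [[-0.998, 0.061, -0.001], [0.061, 0.998, -0.0], [0.001, -0.0, -1.0]]
wrist_force: [-0.2, -0.5, 0.0]
finger_gap: 0.0597
finger_force: 0.0
```

>>> step_arm:
  increments:
    - {"offset": [0, 10, -20], "dr": [0, 0, 0]}
    - {"offset": [0, 10, -50], "dr": [0, 0, 0]}
    - {"offset": [0, 10, -80], "dr": [0, 0, 0]}
    - {"offset": [0, 10, -105], "dr": [0, 0, 0]}
    - {"offset": [0, 10, -114], "dr": [0, 0, 0]}
    - {"offset": [0, 10, -114], "dr": [0, 0, 0]}

```text
t: 33.83
position: [0.5899, 0.1313, 0.0822]
eef_rot: [[-0.998, 0.06, -0.004], [0.06, 0.998, -0.001], [0.004, -0.001, -1.0]]
wrist_force: [0.1, 0.3, 0.0]
finger_gap: 0.0592
finger_force: 0.0
```

>>> step_arm:
  increments:
    - {"offset": [0, 0, 0], "dr": [0, 0, 0]}
    - {"offset": [0, 0, 0], "dr": [0, 0, 0]}
    - {"offset": [0, 0, 0], "dr": [0, 0, 0]}
    - {"offset": [0, 0, 0], "dr": [0, 0, 0]}
    - {"offset": [0, 0, 0], "dr": [0, 0, 0]}
    - {"offset": [0, 0, 0], "dr": [0, 0, 0]}
    - {"offset": [0, 0, 0], "dr": [0, 0, 0]}
    - {"offset": [0, 0, 0], "dr": [0, 0, 0]}
  jaw: 0
  force: 40

```text
t: 34.5
position: [0.5923, 0.1318, 0.0844]
eef_rot: [[-0.998, 0.059, 0.0], [0.059, 0.998, -0.0], [-0.0, -0.0, -1.0]]
wrist_force: [0.3, -0.7, 12.2]
finger_gap: 0.0113
finger_force: 7.2
```

>>> step_arm:
  increments:
    - {"offset": [0, 0, 0], "dr": [0, 0, 0]}
    - {"offset": [0, 0, 0], "dr": [0, 0, 0]}
    - {"offset": [0, 0, 0], "dr": [0, 0, 0]}

```text
t: 34.75
position: [0.593, 0.1319, 0.0854]
eef_rot: [[-0.998, 0.059, 0.002], [0.059, 0.998, 0.0], [-0.002, 0.0, -1.0]]
wrist_force: [-0.5, -0.7, 5.5]
finger_gap: 0.0004
finger_force: 2.8
```

>>> step_arm:
  increments:
    - {"offset": [0, 0, 0], "dr": [0, 0, 0]}
    - {"offset": [0, 0, 0], "dr": [0, 0, 0]}

```text
t: 34.92
position: [0.593, 0.132, 0.0854]
eef_rot: [[-0.998, 0.059, 0.002], [0.059, 0.998, 0.0], [-0.002, 0.0, -1.0]]
wrist_force: [0.1, -0.7, 5.6]
finger_gap: 0.0002
finger_force: 2.8
```

```bash
python3 - <<'E'
from h import *
import pickle
np.set_printoptions(precision=3,suppress=True)
S0=pickle.load(open('scene2.pkl','rb'));S=cap('scene');D=cap('side');W=cap('wrist');s=bot.read_state();print(s['position'],s['finger_gap'],s['finger_force'],s['wrist_force'],s['wrist_torque'])
d=np.abs(S['img'].astype(int)-S0['img'].astype(int)).max(2)
print('tray -y edge diff',d[225:285,195:225].mean(),'front +y corner',d[250:262,300:310].mean(), 'handle bottom',d[275:290,300:330].mean())
u,v=map(int,proj(S,s['position']));u2,v2=map(int,proj(D,s['position']));print(u,v,u2,v2)
out=np.zeros((560,800,3),np.uint8)
out[:280,:400]=cv2.resize(S['img'][v-35:v+35,u-50:u+50],(400,280),interpolation=cv2.INTER_CUBIC)
out[:280,400:]=cv2.resize(D['img'][v2-35:v2+35,u2-50:u2+50],(400,280),interpolation=cv2.INTER_CUBIC)
out[280:,:400]=cv2.resize(W['img'][140:350,130:430],(400,280),interpolation=cv2.INTER_CUBIC)
out[280:,400:]=cv2.resize(S['img'][210:340,180:366],(400,280),interpolation=cv2.INTER_CUBIC)
cv2.imwrite('pics/c10.png',out[:,:,::-1])
E
```

```text
[0.593 0.132 0.085] 0.0008259190073655044 2.7959562186151743 [ 0.016 -0.285  6.03 ] [-0.034  0.048 -0.03 ]
tray -y edge diff 42.295 front +y corner 27.391666666666666 handle bottom 34.12444444444444
320 271 308 174
```

View pics/c10.png

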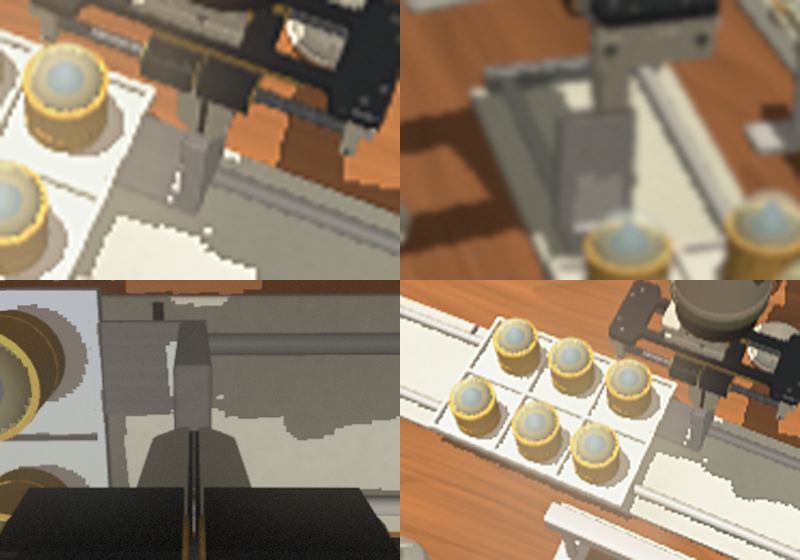

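The close-ups show the closed fingers ending on the handle's top edge (wrist (195,435), side (615,113)). So the real fingertips stand about 35 mm higher than the nominal TCP implies, which also explains the 42 mm dome grip. I'll open, go about 32 mm deeper and regrip.

>>> step_arm:
  increments:
    - {"offset": [0, 0, 6], "dr": [0, 0, 0]}
    - {"offset": [0, 0, 6], "dr": [0, 0, 0]}
    - {"offset": [0, 0, 6], "dr": [0, 0, 0]}
    - {"offset": [0, 0, 6], "dr": [0, 0, 0]}
    - {"offset": [0, 0, 6], "dr": [0, 0, 0]}
    - {"offset": [0, 0, 6], "dr": [0, 0, 0]}
    - {"offset": [0, 0, 6], "dr": [0, 0, 0]}
    - {"offset": [0, 0, 6], "dr": [0, 0, 0]}
  jaw: 64

```text
t: 35.73
position: [0.592, 0.1318, 0.0901]
eef_rot: [[-0.998, 0.059, -0.0], [0.059, 0.998, -0.0], [0.0, -0.0, -1.0]]
wrist_force: [0.2, 0.2, 1.1]
finger_gap: 0.0494
finger_force: 0.0
```

>>> step_arm:
  increments:
    - {"offset": [0, 0, 0], "dr": [0, 0, 0]}
    - {"offset": [0, 0, 0], "dr": [0, 0, 0]}
    - {"offset": [0, 0, -10], "dr": [0, 0, 0]}
    - {"offset": [0, 0, -20], "dr": [0, 0, 0]}
    - {"offset": [0, 0, -30], "dr": [0, 0, 0]}
    - {"offset": [0, 0, -38], "dr": [0, 0, 0]}
    - {"offset": [0, 0, -38], "dr": [0, 0, 0]}

```text
t: 36.32
position: [0.5899, 0.1316, 0.0488]
eef_rot: [[-0.998, 0.059, -0.005], [0.059, 0.998, -0.001], [0.005, -0.001, -1.0]]
wrist_force: [-0.9, 0.0, 0.3]
finger_gap: 0.0594
finger_force: 0.0
```

>>> step_arm:
  increments:
    - {"offset": [0, 0, 0], "dr": [0, 0, 0]}
    - {"offset": [0, 0, 0], "dr": [0, 0, 0]}
    - {"offset": [0, 0, 0], "dr": [0, 0, 0]}
    - {"offset": [0, 0, 0], "dr": [0, 0, 0]}
    - {"offset": [0, 0, 0], "dr": [0, 0, 0]}
    - {"offset": [0, 0, 0], "dr": [0, 0, 0]}
    - {"offset": [0, 0, 0], "dr": [0, 0, 0]}
    - {"offset": [0, 0, 0], "dr": [0, 0, 0]}
  jaw: 0

```text
t: 36.98
position: [0.5923, 0.1318, 0.0524]
eef_rot: [[-0.998, 0.059, 0.0], [0.059, 0.998, -0.0], [-0.0, -0.0, -1.0]]
wrist_force: [0.3, -1.3, 0.6]
finger_gap: 0.0138
finger_force: 40.0
```

>>> step_arm:
  increments:
    - {"offset": [0, 0, 0], "dr": [0, 0, 0]}
    - {"offset": [0, 0, 0], "dr": [0, 0, 0]}
    - {"offset": [0, 0, 0], "dr": [0, 0, 0]}

```text
t: 37.23
position: [0.5923, 0.1318, 0.0524]
eef_rot: [[-0.998, 0.059, 0.0], [0.059, 0.998, -0.0], [-0.0, -0.0, -1.0]]
wrist_force: [-0.5, -0.5, 2.3]
finger_gap: 0.014
finger_force: 40.0
```

The gap now reads 14.0 mm, so the handle is held properly. Sliding smoothly.

>>> step_arm:
  increments:
    - {"offset": [-0.1, -2, 0], "dr": [0, 0, 0]}
    - {"offset": [-0.4, -7, 0], "dr": [0, 0, 0]}
    - {"offset": [-0.9, -15, 0], "dr": [0, 0, 0]}
    - {"offset": [-1.5, -25, 0], "dr": [0, 0, 0]}
    - {"offset": [-2.1, -35, 0], "dr": [0, 0, 0]}
    - {"offset": [-2.7, -45, 0], "dr": [0, 0, 0]}
    - {"offset": [-3.3, -55, 0], "dr": [0, 0, 0]}
    - {"offset": [-3.8, -65, 0], "dr": [0, 0, 0]}

```text
t: 37.9
position: [0.5887, 0.0678, 0.0525]
eef_rot: [[-0.998, 0.058, 0.001], [0.058, 0.998, 0.002], [-0.001, 0.002, -1.0]]
wrist_force: [2.5, 7.6, 0.1]
finger_gap: 0.0139
finger_force: 40.0
```

>>> step_arm:
  increments:
    - {"offset": [-0.6, -10, 0], "dr": [0, 0, 0]}
    - {"offset": [-1.2, -20, 0], "dr": [0, 0, 0]}
    - {"offset": [-1.8, -30, 0], "dr": [0, 0, 0]}
    - {"offset": [-2.4, -40, 0], "dr": [0, 0, 0]}
    - {"offset": [-3.0, -50, 0], "dr": [0, 0, 0]}
    - {"offset": [-3.6, -60, 0], "dr": [0, 0, 0]}
    - {"offset": [-4.2, -70, 0], "dr": [0, 0, 0]}
    - {"offset": [-4.7, -77, 0], "dr": [0, 0, 0]}

```text
t: 38.57
position: [0.5841, -0.0123, 0.0524]
eef_rot: [[-0.998, 0.06, 0.001], [0.06, 0.998, -0.001], [-0.001, -0.001, -1.0]]
wrist_force: [5.7, -0.7, -1.0]
finger_gap: 0.0138
finger_force: 40.0
```

>>> step_arm:
  increments:
    - {"offset": [-0.2, -4, 0], "dr": [0, 0, 0]}
    - {"offset": [-0.4, -7, 0], "dr": [0, 0, 0]}
    - {"offset": [-0.4, -7, 0], "dr": [0, 0, 0]}
    - {"offset": [-0.4, -7, 0], "dr": [0, 0, 0]}

```text
t: 38.9
position: [0.5838, -0.0177, 0.0524]
eef_rot: [[-0.998, 0.06, 0.001], [0.06, 0.998, -0.0], [-0.001, 0.0, -1.0]]
wrist_force: [5.0, -1.7, -0.6]
finger_gap: 0.0141
finger_force: 40.0
```

The tray travelled 150 mm. I'll release, rise and go above the dimmer.

>>> step_arm:
  increments:
    - {"offset": [0, 0, 0], "dr": [0, 0, 0]}
    - {"offset": [0, 0, 0], "dr": [0, 0, 0]}
    - {"offset": [0, 0, 0], "dr": [0, 0, 0]}
    - {"offset": [0, 0, 0], "dr": [0, 0, 0]}
    - {"offset": [0, 0, 0], "dr": [0, 0, 0]}
    - {"offset": [0, 0, 0], "dr": [0, 0, 0]}
    - {"offset": [0, 0, 0], "dr": [0, 0, 0]}
  jaw: 60

```text
t: 39.48
position: [0.5831, -0.017, 0.0522]
eef_rot: [[-0.998, 0.059, -0.0], [0.059, 0.998, 0.0], [0.0, 0.0, -1.0]]
wrist_force: [-0.1, -0.8, -0.9]
finger_gap: 0.054
finger_force: 0.0
```

>>> step_arm:
  increments:
    - {"offset": [0, 0, 35], "dr": [0, 0, 0]}
    - {"offset": [0, 0, 75], "dr": [0, 0, 0]}
    - {"offset": [0, 0, 112], "dr": [0, 0, 0]}
    - {"offset": [-15, 20, 140], "dr": [0, 0, -7]}
    - {"offset": [-28, 58, 140], "dr": [0, 0, -14]}
    - {"offset": [-40, 96, 140], "dr": [0, 0, -21]}
    - {"offset": [-52, 134, 140], "dr": [0, 0, -28]}
    - {"offset": [-64, 172, 140], "dr": [0, 0, -35]}

```text
t: 40.15
position: [0.5206, 0.1504, 0.1928]
eef_rot: [[-0.795, 0.607, 0.001], [0.607, 0.795, 0.0], [-0.001, 0.001, -1.0]]
wrist_force: [-0.6, -0.3, -0.3]
finger_gap: 0.056
finger_force: 0.0
```

>>> step_arm:
  increments:
    - {"offset": [-12, 38, 0], "dr": [0, 0, -7]}
    - {"offset": [-24, 76, 0], "dr": [0, 0, -14]}
    - {"offset": [-36, 114, 0], "dr": [0, 0, -21]}
    - {"offset": [-48, 152, 0], "dr": [0, 0, -28]}
    - {"offset": [-60, 190, 0], "dr": [0, 0, -35]}
    - {"offset": [-70, 225, 0], "dr": [0, 0, -40]}
    - {"offset": [-76, 250, 0], "dr": [0, 0, -40]}
    - {"offset": [-76, 261, 0], "dr": [0, 0, -40]}

```text
t: 40.82
position: [0.4429, 0.4141, 0.1922]
eef_rot: [[-0.228, 0.974, -0.001], [0.974, 0.228, 0.001], [0.001, -0.0, -1.0]]
wrist_force: [0.3, 0.5, -0.6]
finger_gap: 0.056
finger_force: 0.0
```

>>> step_arm:
  increments:
    - {"offset": [0, 0, 0], "dr": [0, 0, 0]}
    - {"offset": [0, 0, 0], "dr": [0, 0, 0]}

```text
t: 40.98
position: [0.4452, 0.4098, 0.1919]
eef_rot: [[-0.227, 0.974, -0.0], [0.974, 0.227, -0.001], [-0.001, -0.0, -1.0]]
wrist_force: [-0.2, -0.9, 0.4]
finger_gap: 0.056
finger_force: 0.0
```

```bash
python3 - <<'E'
from h import *
import pickle
np.set_printoptions(precision=3,suppress=True)
W=cap('wrist');s=bot.read_state();print(s['t'],s['position'],s['joint_pos'],s['eef_rot'][0][0],s['eef_rot'][1][0])
pickle.dump(W,open('wd.pkl','wb'))
u,v=proj(W,[.442,.418,.094]);print('pred knob px',u,v)
h=cv2.cvtColor(W['img'],cv2.COLOR_RGB2HSV);u,v=int(u),int(v)
g=W['img'].mean(2).astype(int)
for r in range(v-60,v+64,6): print(r,' '.join('%3d'%x for x in g[r,u-72:u+76:6]))
S=cap('scene');h=cv2.cvtColor(S['img'],cv2.COLOR_RGB2HSV);m=cv2.inRange(h,(15,110,70),(32,255,255));m[:,:120]=0;m[:,330:]=0;m[:180]=0;m[340:]=0
n,l,st,ce=cv2.connectedComponentsWithStats(m);print([tuple(map(int,x)) for x in st[1:] if x[4]>60])
E
```

```text
41.0333 [0.446 0.409 0.192] [ 0.658  0.144  1.473 -0.001  1.525  0.431] -0.22563832801030856 0.974210724797989
pred knob px 273.0609763346682 190.23427528681512
130  58  51  32  28  36  38  39  37  35 117  35  38  41  40  43  91  37  42  39  38  39  41  41  67  64
136  64  59  33  37  34  35  40  41  39  98 118 121 119 120 171  84  69  69  68  41  39  38  39  68 107
142  61  63  37  30  34  42  42  39 118 117 116 118 119 119 119 117 140  45  44  41  40  44  37 104 113
148  65  65  39  38  50 127  39 120 119 118  91  86  85  84 103 120 119 118  70 132  45  45  45 105 113
154  60  64  33  41  40  43 116 124 120 141 168  68  67  69 164 156 208 205 199  68  59  49  53 106 115
160 103 107  39  41  65  74 208 209  84 171 169  82 137 150 169 168 154 206 207  73  72  71  57 109 115
166 100 108  63  67  72 197 209 114 169 171 171  83 135  87 169 170 165 186 205 163  72  68  56 113 115
172 104 108  57 210  74 206 208 162 173 172 173 135 137 109 172 169 170 142 207 200  73  72  55 116 110
178 102 107  59 210  74 208 209 172 170 171 173 148 209 136 172 170 169 158 207 201  74  72  57 118 112
184
[... 695 characters left out ...]
6  70  71  73  72  87 112 100
226 106 108 110 106 105  98 109 107 109 116 115 121 123 116 114 109 112 112 118 112 109 116 112 110 106
232 109 110 106 112 109 102 108 107 106 114 117 118 120 116 111 114 113 113 117 112 116 111 113 104 112
238 108 107 107 106 106 108 101 106 106 111 116 121 117 115 109 113 112 117 114 109 114 114 110 106 113
244 108 107 104 104 105 109  98 107 107 114 116 120 113 108 110 112 111 116 115 111 114 107 111 112 110
250 108  97  93 103 105 111  99 104 109 115 118 121 114 107 110 110 114 115 111 113 109 111 108 100 107
[(173, 209, 47, 35, 487), (222, 227, 22, 26, 234), (151, 235, 25, 27, 253), (178, 246, 24, 26, 248), (203, 256, 24, 26, 237), (120, 301, 13, 39, 243)]
```

```bash
python3 - <<'E'
from h import *
import pickle
np.set_printoptions(precision=4,suppress=True)
W=pickle.load(open('wd.pkl','rb'));g=W['img'].mean(2).astype(int)
for r in range(140,228,4): print(r,' '.join('%3d'%x for x in g[r,254:294:2]))
# white ring fit
m=((W['img'].min(2)>185)).astype(np.uint8);k=np.zeros_like(m);k[125:222,222:325]=m[125:222,222:325]
n,l,st,ce=cv2.connectedComponentsWithStats(k)
i=1+np.argmax(st[1:,4]);c=max(cv2.findContours((l==i).astype(np.uint8),0,1)[0],key=len);e=cv2.fitEllipse(cv2.convexHull(c));print(st[i],e)
for z in (.038,.042,.05): print(z,onz(W,e[0],z))
for q in ((271,178),(271,222),(271,148)): print(q,onz(W,q,.094))
E
```

```text
140 119 118 118 116 120 119 122 121 119 121 118 117 116 118 178 206 207 206 144 181
144 118 121 120 116 121 119 122 120 118 120 121 119 121 118 122 123 119 119 116 120
148 119 119 120 106  78  79  88  84  76  83  85  80  87  85  76  84 113 120 119 119
152  92  83  90 135  88  88  72  69  66  71  67  67  69  69  82  89  89  85 106 137
156  87 169 169 171 168 170  76  82  84  88  85  83  84  80 137 169 170 169 168 168
160 149 170 170 170 171 160  77  85  89 123 138 133 164 126 131 171 169 169 168 168
164 171 171 170 171 171 150  82  89  87 129 159 115 103  82 140 171 170 170 170 169
168 170 172 172 172 170 153  83  88  88 133 137  89  91  81 142 170 169 172 171 170
172 172 171 171 171 173 144 111 121  89 137 131  90  90 117 139 172 169 169 171 172
176 171 172 172 173 173 148 130 160 162 210 201 168 155 119 158 170 170 170 169 170
180 171 172 172 171 174 140 130 160 170 211 198 165 155 114 144 170 173 169 170 169
184 170 173 171 171 172 144 135 164 167 186 180 164 152 105 172 171 171 170 171 169
188 172 173 172 172 173 129 136 165 165 169 164 164 149 113 172 172 171 171 171 170
192 172 
[... 355 characters left out ...]
 153 168 167 163 160 156 127 140 185 206 208 209 207 208
212 209 210 208 207 208 122 153 167 165 160 159 152 130 179 208 210 208 207 206 208
216  76  87 128 187 206 107 157 168 163 161 156 151 125 178 207 205 184 114  87  77
220  73  73  75  76  76  99 142 150 151 150 145 141 112  77  77  76  76  76  77  79
224  75  72  74  91  92  88  90 110 113 114 112 112 110 109 107 107 109 104 104 103
[281 150  35  67 786] ((292.6988525390625, 181.7392578125), (42.66887283325195, 67.46239471435547), 17.134714126586914)
0.038 [0.4613 0.4171 0.038 ]
0.042 [0.4609 0.4179 0.042 ]
0.05 [0.4601 0.4195 0.05  ]
(271, 178) [0.4381 0.4275 0.094 ]
(271, 222) [0.4465 0.391  0.094 ]
(271, 148) [0.4327 0.4509 0.094 ]
```

The bar is centred at wrist px (272,187), which is (0.4405, 0.4195), and it's aligned with the tool's x axis. The white end points to +y. I'll go down and grip.

>>> step_arm:
  increments:
    - {"offset": [-5, 10, -20], "dr": [0, 0, 0]}
    - {"offset": [-5, 10, -55], "dr": [0, 0, 0]}
    - {"offset": [-5, 10, -90], "dr": [0, 0, 0]}
    - {"offset": [-5, 10, -120], "dr": [0, 0, 0]}
    - {"offset": [-5, 10, -140], "dr": [0, 0, 0]}
    - {"offset": [-5, 10, -152], "dr": [0, 0, 0]}
    - {"offset": [-5, 10, -153], "dr": [0, 0, 0]}
    - {"offset": [-5, 10, -153], "dr": [0, 0, 0]}

```text
t: 41.75
position: [0.4408, 0.4191, 0.0395]
eef_rot: [[-0.224, 0.975, -0.0], [0.975, 0.224, -0.0], [-0.0, -0.0, -1.0]]
wrist_force: [0.5, 0.9, 1.1]
finger_gap: 0.0555
finger_force: 0.0
```

>>> step_arm:
  increments:
    - {"offset": [0, 0, 0], "dr": [0, 0, 0]}
    - {"offset": [0, 0, 0], "dr": [0, 0, 0]}
    - {"offset": [0, 0, 0], "dr": [0, 0, 0]}
    - {"offset": [0, 0, 0], "dr": [0, 0, 0]}
    - {"offset": [0, 0, 0], "dr": [0, 0, 0]}
    - {"offset": [0, 0, 0], "dr": [0, 0, 0]}
    - {"offset": [0, 0, 0], "dr": [0, 0, 0]}
    - {"offset": [0, 0, 0], "dr": [0, 0, 0]}
  jaw: 0
  force: 25

```text
t: 42.42
position: [0.4405, 0.4203, 0.0394]
eef_rot: [[-0.225, 0.974, 0.001], [0.974, 0.225, 0.0], [0.0, 0.001, -1.0]]
wrist_force: [1.7, -0.1, -0.5]
finger_gap: 0.0139
finger_force: 24.9
```

```bash
python3 -c "
from h import *
s=bot.read_state();print(s['position'],s['finger_gap'],s['finger_force'],s['wrist_force'],s['wrist_torque'],s['joint_pos'])"
```

```text
[0.44051312 0.42025323 0.03943873] 0.013890100485836781 24.89653319120407 [ 1.71210462 -0.13484679 -0.5088008 ] [ 0.03961197 -0.15226986  0.00623768] [ 6.77711871e-01  2.72119336e-01  1.61328511e+00 -6.72795374e-05
  1.25547745e+00  4.50337170e-01]
```

Gripped, gap 13.9 mm. Turning anticlockwise (+z) in stages.

>>> step_arm:
  increments:
    - {"offset": [0, 0, 0], "dr": [0, 0, 6]}
    - {"offset": [0, 0, 0], "dr": [0, 0, 12]}
    - {"offset": [0, 0, 0], "dr": [0, 0, 18]}
    - {"offset": [0, 0, 0], "dr": [0, 0, 24]}
    - {"offset": [0, 0, 0], "dr": [0, 0, 30]}
    - {"offset": [0, 0, 0], "dr": [0, 0, 30]}

```text
t: 42.92
position: [0.4395, 0.4197, 0.0394]
eef_rot: [[-0.687, 0.727, -0.001], [0.727, 0.687, -0.001], [0.0, -0.002, -1.0]]
wrist_force: [-3.2, -2.3, 4.8]
finger_gap: 0.0139
finger_force: 24.9
```

```bash
cat > t.py <<'E'
from h import *
s=bot.read_state();R=np.array(s['eef_rot']);print(round(s['t'],2),np.round(s['position'],4),round(s['finger_gap'],4),'F',np.round(s['wrist_force'],1),'T',np.round(s['wrist_torque'],3),'yaw',np.degrees(np.arctan2(R[1,0],R[0,0]))%360)
E
python3 t.py
```

```text
42.92 [0.4395 0.4197 0.0394] 0.0139 F [-3.2 -2.3  4.8] T [-0.454  0.702  0.008] yaw 133.4012293159263
```

>>> step_arm:
  increments:
    - {"offset": [0, 0, 0], "dr": [0, 0, 6]}
    - {"offset": [0, 0, 0], "dr": [0, 0, 12]}
    - {"offset": [0, 0, 0], "dr": [0, 0, 18]}
    - {"offset": [0, 0, 0], "dr": [0, 0, 24]}
    - {"offset": [0, 0, 0], "dr": [0, 0, 30]}
    - {"offset": [0, 0, 0], "dr": [0, 0, 30]}

```text
t: 43.42
position: [0.439, 0.4188, 0.0394]
eef_rot: [[-0.958, 0.287, -0.003], [0.287, 0.958, -0.003], [0.002, -0.003, -1.0]]
wrist_force: [-7.4, -7.1, 9.0]
finger_gap: 0.014
finger_force: 24.9
```

```bash
python3 t.py
```

```text
43.42 [0.439  0.4188 0.0394] 0.014 F [-7.4 -7.1  9. ] T [-1.308  1.267 -0.   ] yaw 163.334105713464
```

>>> step_arm:
  increments:
    - {"offset": [-1, -1, 0], "dr": [0, 0, 6]}
    - {"offset": [-2, -2, 0], "dr": [0, 0, 12]}
    - {"offset": [-2, -2, 0], "dr": [0, 0, 18]}
    - {"offset": [-2, -2, 0], "dr": [0, 0, 18]}

```text
t: 43.75
position: [0.4388, 0.4181, 0.0394]
eef_rot: [[-1.0, -0.021, 0.001], [-0.021, 1.0, 0.0], [-0.001, 0.0, -1.0]]
wrist_force: [3.3, 0.6, -0.0]
finger_gap: 0.0136
finger_force: 24.9
```

```bash
python3 t.py
```

```text
43.75 [0.4388 0.4181 0.0394] 0.0136 F [ 3.3  0.6 -0. ] T [-0.038 -0.401  0.016] yaw 181.22322006398505
```

>>> step_arm:
  increments:
    - {"offset": [1, 0, 0], "dr": [0, 0, 6]}
    - {"offset": [1, 0, 0], "dr": [0, 0, 12]}
    - {"offset": [1, 0, 0], "dr": [0, 0, 18]}
    - {"offset": [1, 0, 0], "dr": [0, 0, 18]}

```text
t: 44.08
position: [0.4391, 0.4176, 0.0394]
eef_rot: [[-0.945, -0.326, -0.001], [-0.326, 0.945, -0.001], [0.001, -0.0, -1.0]]
wrist_force: [-2.3, -4.0, 5.2]
finger_gap: 0.0144
finger_force: 26.1
```

```bash
python3 t.py
```

```text
44.08 [0.4391 0.4176 0.0394] 0.0144 F [-2.3 -4.   5.2] T [-0.575  0.338 -0.546] yaw 199.01401150146165
```

>>> step_arm:
  increments:
    - {"offset": [-1, -1, 0], "dr": [0, 0, 2]}
    - {"offset": [-1, -1, 0], "dr": [0, 0, 4]}
    - {"offset": [-1, -1, 0], "dr": [0, 0, 4]}

```text
t: 44.33
position: [0.4385, 0.4174, 0.0394]
eef_rot: [[-0.922, -0.386, 0.001], [-0.386, 0.922, 0.001], [-0.001, 0.001, -1.0]]
wrist_force: [0.7, 0.5, 0.6]
finger_gap: 0.0154
finger_force: 26.7
```

```bash
python3 t.py
```

```text
44.33 [0.4385 0.4174 0.0394] 0.0154 F [0.7 0.5 0.6] T [ 0.237 -0.137 -0.594] yaw 202.71558437864127
```

The grip is now twisting against the bar with 0.6 N m, so the stop is reached at about 197° tool yaw. I'll ease back slightly, open, rise and check.

>>> step_arm:
  increments:
    - {"offset": [0, 0, 0], "dr": [0, 0, -3]}
    - {"offset": [0, 0, 0], "dr": [0, 0, -3]}

```text
t: 44.5
position: [0.4385, 0.4174, 0.0394]
eef_rot: [[-0.942, -0.335, 0.001], [-0.335, 0.942, 0.001], [-0.001, 0.0, -1.0]]
wrist_force: [0.9, 2.4, 0.1]
finger_gap: 0.0149
finger_force: 24.0
```

>>> step_arm:
  increments:
    - {"offset": [0, 0, 0], "dr": [0, 0, 0]}
    - {"offset": [0, 0, 0], "dr": [0, 0, 0]}
    - {"offset": [0, 0, 0], "dr": [0, 0, 0]}
    - {"offset": [0, 0, 0], "dr": [0, 0, 0]}
    - {"offset": [0, 0, 0], "dr": [0, 0, 0]}
    - {"offset": [0, 0, 0], "dr": [0, 0, 0]}
    - {"offset": [0, 0, 0], "dr": [0, 0, 0]}
  jaw: 60

```text
t: 45.08
position: [0.4382, 0.417, 0.0392]
eef_rot: [[-0.94, -0.342, -0.0], [-0.342, 0.94, -0.0], [0.0, -0.0, -1.0]]
wrist_force: [-0.6, 0.3, -0.0]
finger_gap: 0.0542
finger_force: 0.0
```

>>> step_arm:
  increments:
    - {"offset": [0, 0, 35], "dr": [0, 0, 0]}
    - {"offset": [0, 0, 75], "dr": [0, 0, 0]}
    - {"offset": [0, 0, 115], "dr": [0, 0, 0]}
    - {"offset": [0, 0, 153], "dr": [0, 0, 0]}
    - {"offset": [0, 0, 153], "dr": [0, 0, 0]}
    - {"offset": [0, 0, 153], "dr": [0, 0, 0]}

```text
t: 45.58
position: [0.4401, 0.4185, 0.1963]
eef_rot: [[-0.94, -0.342, 0.006], [-0.342, 0.94, 0.004], [-0.007, 0.002, -1.0]]
wrist_force: [0.1, 0.1, -0.9]
finger_gap: 0.0556
finger_force: 0.0
```

```bash
python3 t.py; python3 - <<'E'
from h import *
import pickle
np.set_printoptions(precision=4,suppress=True)
W=cap('wrist');g=W['img'].mean(2).astype(int);s=bot.read_state()
u,v=map(int,proj(W,[.439,.418,.094]));print(u,v)
for r in range(v-50,v+52,5): print(r,' '.join('%3d'%x for x in g[r,u-48:u+50:4]))
a=onz(W,(u,v-30),.094);b=onz(W,(u,v+30),.094);print('image vertical yaw',np.degrees(np.arctan2(*(a-b)[[1,0]]))%360)
S=cap('scene')
S0=pickle.load(open('scene0.pkl','rb'));cr=lambda u,v:(340+u/2.6667,225+v/2.6667)
for q in ((275,62),(335,128),(318,150)): p=onz(S0,cr(*q),.038)-[.439,.418,.038];print('mark',p[:2],np.degrees(np.arctan2(p[1],p[0]))%360)
# tray corner check by white mask + globes
h=cv2.cvtColor(S['img'],cv2.COLOR_RGB2HSV);m=cv2.inRange(h,(15,110,70),(32,255,255));m[:,:140]=0;m[:,330:]=0;m[:180]=0;m[300:]=0
n,l,st,ce=cv2.connectedComponentsWithStats(m);print([(x,onz(S,(x[0]+x[2]/2,x[1]+x[3]/2),.058)[:2]) for x in st[1:] if x[4]>60])
E
```

```text
45.58 [0.4401 0.4185 0.1963] 0.0556 F [ 0.1  0.1 -0.9] T [-0.003 -0.026  0.038] yaw 200.02138345625903
274 196
146  49  79  75  79  79  74  77 121 204 208 208 207 204 205 206 205 197  81  60  57 206  46  41  40  37
151  51  77  76  76  74  90 208 208 208 208 208 207 208 208 207 207 206 206 203  76  59  50  38  41  42
156  57  78  75  71 160 210 209 210 211 210 126 103 115 105 144 208 205 204 201 200 139  51  43  40  37
161  63  73  75 175 210 209 209 199 155 164 165  78  71  71  69  89 102 180 204 203 203 116  41  44  39
166  61  73  77 209 209 208 101 143 164 164 160 109 119  96  92  86  87  86 102 119 132 117  51  34  36
171  66  71 202 208 207 190  88  89  90  90  86 124 172 149 140  88  90  88  83 107 118 118 110  41  39
176  65  72 206 206 206 129  87  88  90  88  88  86 109 111  85  86  85  84  83  84 118 119 119  75  50
181  68  74 207 206 205 133  89  87  85  88  85  84 121  92  79  86  88  86  82  85 118 121 116  41  34
186  68  67 205 204 182 158  88  88  87  86  80  84 133  87  79  86  86  82  82  85 110 118 119  38  38
191  67  66 206 206 204 157  87  87  89  84  77  88 1
[... 957 characters left out ...]
1  47  48  46  40  45  89 101
241 104 105 109 109 112 113 117 113 113 112 114 114 115 115 106 109  80  66  54  43  46  46  45 114 112
246 115 113 107 104 102 108 106 111 112 112 113 113 111 114 116 114 117 117 117 112 111 104 103 105 105
image vertical yaw 199.94841768577206
mark [-0.0453 -0.0133] 196.29948963101324
mark [0.0082 0.0483] 80.31280908704099
mark [0.0368 0.0356] 44.01704172858704
[(array([173, 209,  47,  35, 487], dtype=int32), array([ 0.5652, -0.2176])), (array([222, 227,  22,  26, 234], dtype=int32), array([ 0.5698, -0.1089])), (array([151, 235,  25,  27, 253], dtype=int32), array([ 0.6546, -0.2641])), (array([178, 246,  49,  36, 487], dtype=int32), array([ 0.6595, -0.1496]))]
```

The white end points at about 198° in the wrist image, matching the "off" mark at 196°. The tray's globes have shifted 149 mm, so it is parked with all six aboard, and the arm is clear. Handing in.

```bash
python3 -c "
from rig import bot
print(bot.finish_job())"
```

```text
the job is handed in; nothing more can be done
None
```

I handed the job in with all six globes standing in their own pockets, the tray parked at the right-hand station and the dimmer turned to its off stop; the hand-in returned no verdict, so these are my own camera and force checks.

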